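Set up the ferrule sizing block in its fence

ROBOT

A 6-joint arm with a two-finger parallel gripper is mounted at the origin on a cart in front of the work surface, level with it; the furniture and walls round the work are solid. World frame = base frame: x ahead of the robot, y to its left, z up, the work surface at z = 0. Lengths are in m, angles in degrees, forces in N, time in s.
With the tool pointing down it reaches from about 0.35 to 0.85 m from the base axis. Payload 8.1 kg.
Tool frame: the origin (TCP) lies midway between the tips of the shut fingers; the grasp point (between the pads) lies 19 mm behind it (robot.tcp_to_grasp is the z of the grasp point in the tool frame, in m); z points along the fingers, y is the line along which they close (so a half turn about z gives the same grasp; the last joint's range is limited). The gripper opens to 93 mm and grips with 3 to 60 N. Pads are 15 mm wide; open, the fingers measure 128 mm over their backs; the gripper's body (75 mm by 188 mm) begins 65 mm behind the grasp point.
Start: joints at [-69.236, 7.471, 85.268, -0, 87.261, -4.893], TCP at [0.26, -0.541, 0.219] pointing down, gripper open.
Joint ranges: [-169.43, 169.43], [-51.17, 129.36], [1.28, 143.12], [-76.62, 256.62], [0, 156.53], [-152.29, 152.29]. Speed limits (degrees/s): [136.94, 136.94, 159.86, 180, 180, 180].

INTERFACE

Orientations are given as [roll, pitch, yaw] about the fixed x, y, z axes, in that order (R = Rz(yaw) Ry(pitch) Rx(roll)).
In Python, from rig import readout, viewer, order, robot gives the robot as it stands. The module is installed in compiled form; this text tells all that it offers.
- The arm moves only by the tool step_arm, never from a script. Its argument "series" is a list of rows, each a list of 4 numbers: the shift along the tool's x, y, z in m, then the turn about the tool's z in rad. A call has 1 to 10 rows; each row is the pose to reach, as a shift and turn from the pose commanded when the call began, along the tool's axes at that moment; what a row does not reach only later rows make up. A row lasts 1/12 s, in which the tool goes at most 41.7 mm and 7.16 degrees, less where a joint would pass 70% of its speed; a pose out of reach is approached as far as the arm can. A call with a gripper value outside its range is refused whole. "claw" is the closure, from -1 (fully open) to 1 (shut), set as the call begins (left out, the last holds). The fingers move at their own pace and stop on an object; "grip_force" is the grip in N (left out, the last holds). Time passes only in rows, so rows that repeat a pose let the fingers close. It gives the time, the measured TCP pose, the force, the opening and the grip force at its end, in the units of the state.
- readout.observe(): the state, without advancing time (a new reading comes with each control period).
- viewer.get_image(name): name is "scene" or "top" or "wrist"; returns the picture (384x512x3 uint8, red, green, blue); there is no depth.
- viewer.get_calibration(name): a dict with "fovy" (degrees; the focal length in pixels is half the picture's height over the tangent of half this angle, whatever the lens; pixels are square), "cx", "cy" (the principal point, pixels), "world_to_cam" (4x4, takes a point from world to camera coordinates). Camera axes: x right, y up, looking along -z (the intrinsics and any distortion apply to the point x, -y, -z); pixel columns grow to the right and rows downward; lengths in m; the calibration is good to about 2 mm. A picture is of the moment at which its call begins: read the wrist's pose just before it. get_calibration takes no time and is no camera call; for the wrist camera it gives the pose at the moment of the call.
- order.sign_off(): hands the job in; it is judged then, once.
The state is a dict: "time": time; "joints": joint angles; "joint_velocities": joint speeds; "joint_torque": joint torques, N m; "ee_pos": TCP position; "tool_rot": TCP orientation; "ft_force": force on the tool from outside, world axes, zero at the start; "wrist_torque": the same for the moment, N m; "grip_width": finger opening in m; "grasp_force": force on a finger pad.
Only numpy, scipy, OpenCV 4.12 (cv2) and the standard library are available. Lean on these libraries where they do the work, as an engineer would, in place of code of your own. Each camera call takes 0.05 s, during which the arm holds its last target. There are 200 camera calls.

TASK

Push the loose aluminium block along the table, without lifting it, until it sits against both rails of the corner fence. Then, working from the thickest to the thinnest, fit every plug pin that stands in the grey tray into the bore that matches its shank: hold the pin leaning clearly (10 to 15 degrees), dip the lower edge of its foot a few millimetres into the bore, then straighten it and slide it down until its collar rests on the block. Finish with the block still home in the corner and all pins seated, and leave the tape roll, bottle and screwdriver where they are.

Things in the scene. Friction and masses are not known exactly. Their poses are not given: they have to be found in the camera images.
- fence: Fixed corner fence of two dark steel rails 25 mm high, on the table. Its origin, on the table top, is where the centre of the block's underside belongs. In its frame the far rail runs along y with its inner face at x = +40 mm; the side rail runs along x with its inner face at y = +98 mm (to the left, x from -50 to +40 mm); open towards -x and -y. Its yaw varies by up to 0.12 rad, never more.
- block: Loose aluminium block, 80 (x) x 196 (y) x 45 (z) mm, 0.9 kg, with three vertical through bores in a row along y. Origin at the centre of its underside. It starts 50 to 80 mm short of the far rail (-x) and 70 to 130 mm short of the side rail (-y), turned up to 0.2 rad against the fence. When home its axes are those of the fence.
- bore_thick (a point): Centre of the mouth of the widest bore (35.2 mm), at y = +62 mm in the top face of the block (z 45 mm). All bores have a 2 mm chamfer at the mouth.
- bore_medium (a point): Centre of the mouth of the middle bore (29.2 mm), at y = 0 in the top face of the block.
- bore_thin (a point): Centre of the mouth of the narrowest bore (23.2 mm), at y = -62 mm in the top face of the block.
- tray: Fixed grey tray, 78 (x) x 206 (y) x 22 (z) mm, walls and floor 5 mm, divided along y into three compartments whose centres lie at y = -67, 0 and +67 mm. Origin at the centre of its underside. Each pin starts standing upright in a compartment; which one varies, and one may be empty.
- pin_thick: Plug pin of steel, 91 mm long, 0.15 kg (may be absent: then no pose is given): round shank 34 mm in diameter and 40 mm long with a slightly chamfered foot, a collar 46 mm in diameter from 40 to 46 mm above the foot, above it a round dark grip 26 mm in diameter from 46 to 91 mm. Origin at the centre of the foot's underside, z up along the pin.
- pin_medium: Plug pin of steel, 91 mm long, 0.15 kg (may be absent: then no pose is given): round shank 28 mm in diameter and 40 mm long with a slightly chamfered foot, a collar 46 mm in diameter from 40 to 46 mm above the foot, above it a round dark grip 26 mm in diameter from 46 to 91 mm. Origin at the centre of the foot's underside, z up along the pin.
- pin_thin: Plug pin of steel, 91 mm long, 0.15 kg (may be absent: then no pose is given): round shank 22 mm in diameter and 40 mm long with a slightly chamfered foot, a collar 46 mm in diameter from 40 to 46 mm above the foot, above it a round dark grip 26 mm in diameter from 46 to 91 mm. Origin at the centre of the foot's underside, z up along the pin.
- tape: Bystander: roll of tape lying flat, 92 mm across, 18 mm high. Origin at its underside's centre.
- capped_bottle: Bystander: pale green bottle with a grey cap, 48 mm across, 104 mm high. Origin at its underside's centre.
- screwdriver: Bystander: screwdriver, 148 mm long, lying near the robot. Origin at its underside's centre.
Things that resemble listed ones, but are neither listed nor needed, are in the scene too. Leave any purple look-alike of the pin_thin alone.

How it is judged (in metres and radians):
On the way, in this order (a step that is already met when the one before it is completed fails the run):
1. the block is pushed home into the corner of the fence (horizontal distance between block and fence below 0.006 m and angle between the x axis of block and the x axis of fence, either way round below 0.05 rad and height (world z) of block below 0.004 m), for 0.2 s.
2. the thick pin stands leaning (7 degrees or more) with the lower edge of its foot dipped into its bore (horizontal distance between pin_thick and bore_thick below 0.012 m and angle between pin_thick's own z axis and vertical above 0.12 rad and z of pin_thick in the frame of bore_thick between -0.015 and 0.0015 m), for 0.1 s.
3. the thick pin stands straight and fully home in its bore (horizontal distance between pin_thick and bore_thick below 0.003 m and angle between pin_thick's own z axis and vertical below 0.05 rad and z of pin_thick in the frame of bore_thick below -0.0375 m), for 0.2 s.
4. the medium pin stands leaning (7 degrees or more) with the lower edge of its foot dipped into its bore (horizontal distance between pin_medium and bore_medium below 0.012 m and angle between pin_medium's own z axis and vertical above 0.12 rad and z of pin_medium in the frame of bore_medium between -0.015 and 0.0012 m), for 0.1 s.
5. the medium pin stands straight and fully home in its bore (horizontal distance between pin_medium and bore_medium below 0.003 m and angle between pin_medium's own z axis and vertical below 0.05 rad and z of pin_medium in the frame of bore_medium below -0.0375 m), for 0.2 s.
6. the thin pin stands leaning (7 degrees or more) with the lower edge of its foot dipped into its bore (horizontal distance between pin_thin and bore_thin below 0.012 m and angle between pin_thin's own z axis and vertical above 0.12 rad and z of pin_thin in the frame of bore_thin between -0.015 and 0.0008 m), for 0.1 s.
7. the thin pin stands straight and fully home in its bore (horizontal distance between pin_thin and bore_thin below 0.003 m and angle between pin_thin's own z axis and vertical below 0.05 rad and z of pin_thin in the frame of bore_thin below -0.0375 m), for 0.2 s.
At the end, for the whole second after the job is handed in: The block's centre is within 6 mm of its place in the fence corner, square to it within 0.05 rad and flat on the table; every pin present stands upright (0.05 rad) in its own bore, within 3 mm of its centre, with its foot at least 37.5 mm below the mouth (40 mm is fully home); all at rest (all of step 1 and all of step 3 and all of step 5 and all of step 7 and linear speed of each of pin_thick, pin_medium, pin_thin, block below 0.02 m/s); the robot touches nothing.
It fails at once if the block is lifted off the table (height (world z) of block above 0.015 m).
It fails at once if the tape is moved by more than 3 cm (distance of tape from where it was at the start of the episode above 0.03 m).
It fails at once if the capped_bottle is moved by more than 3 cm (distance of capped_bottle from where it was at the start of the episode above 0.03 m).
It fails at once if the screwdriver is moved by more than 3 cm (distance of screwdriver from where it was at the start of the episode above 0.03 m).
Of pin_thick, pin_medium, pin_thin only 2 to 3 are there at a start; the rules pass over those that are not, and their reading is None.
At some moment in a run one of block may be knocked a few centimetres aside while the robot is not near it.
It also fails if it takes over 210 s, if anything falls off the work surface, if the arm or the gripper's body presses on something with over 40 N, if the wrist force passes 120 N, or if a joint passes its speed limit or range.

## Working session

There is one attempt and no reset: what is moved stays moved. The work goes in short steps, Python scripts to look and compute and a tool call to move; the robot and the scene stay as the last step left them, time stands still between calls to the robot, and variables do not carry over. Pictures are saved under pics/ and viewed, at most 14 in all, crops included, and the job is handed in when it is done.

Besides the shell and the picture viewer there is one more tool, called after "Emit:" by a JSON object that holds its "name" and its "arguments", one argument or row to a line. step_arm: Moves the arm, as the interface text tells. Its arguments: {"type":"object","properties":{"series":{"type":"array"},"claw":{"type":"number"},"grip_force":{"type":"number"}},"required":["series"]}

```bash
mkdir -p pics; cat > h.py <<'E'
from rig import readout, viewer, order, robot
import numpy as np, cv2
def snap(n,f):
    im=viewer.get_image(n); c=viewer.get_calibration(n); cv2.imwrite(f'pics/{f}.png',im[:,:,::-1]); np.save(f'pics/{f}.npy',c,allow_pickle=True); return im,c
def load(f): return cv2.imread(f'pics/{f}.png'),np.load(f'pics/{f}.npy',allow_pickle=True).item()
def K(c):
    f=192/np.tan(np.radians(c['fovy'])/2); return f
def ray(c,uv):
    f=K(c); M=np.array(c['world_to_cam']); R=M[:3,:3]; t=M[:3,3]
    d=R.T@np.array([(uv[0]-c['cx'])/f,-(uv[1]-c['cy'])/f,-1]); return -R.T@t,d
def onz(c,uv,z):
    o,d=ray(c,uv); return o+d*(z-o[2])/d[2]
def proj(c,p):
    M=np.array(c['world_to_cam']); q=M[:3,:3]@np.array(p)+M[:3,3]; f=K(c); return np.array([c['cx']+f*q[0]/-q[2],c['cy']-f*q[1]/-q[2]])
def crop(f,x0,y0,x1,y1,s,out):
    im=cv2.imread(f'pics/{f}.png')[y0:y1,x0:x1]; cv2.imwrite(f'pics/{out}.png',cv2.resize(im,None,fx=s,fy=s,interpolation=cv2.INTER_CUBIC))
E
python3 - <<'E'
from h import *
for n in ('top','scene'):
    im,c=snap(n,n+'0'); print(n,{k:(np.round(v,4).tolist()) for k,v in c.items() if k!='x' and not isinstance(v,str)},c.keys())
s=readout.observe(); print({k:np.round(v,4).tolist() for k,v in s.items()}); print(robot.tcp_to_grasp)
a=cv2.imread('pics/top0.png');b=cv2.imread('pics/scene0.png')
crop('top0',0,0,512,384,1.56,'top0b')
E
```

```text
top {'fovy': 49.8274, 'cx': 258.5453, 'cy': 194.5138, 'world_to_cam': [[-0.0236, -0.9997, 0.0056, -0.1322], [0.9856, -0.0224, 0.1679, -0.5577], [-0.1677, 0.0095, 0.9858, -0.9237], [0.0, 0.0, 0.0, 1.0]]} dict_keys(['fovy', 'cx', 'cy', 'world_to_cam'])
scene {'fovy': 49.4142, 'cx': 254.9894, 'cy': 193.824, 'world_to_cam': [[-0.8928, -0.4502, 0.0117, 0.4455], [0.2834, -0.5415, 0.7915, -0.2648], [-0.3501, 0.71, 0.611, -0.7586], [0.0, 0.0, 0.0, 1.0]]} dict_keys(['fovy', 'cx', 'cy', 'world_to_cam'])
{'time': 0.1, 'joints': [-69.2364, 7.5104, 85.3241, 0.001, 87.2603, -4.8944], 'joint_velocities': [0.0692, -0.2219, -0.1757, -0.0424, -0.0132, -0.057], 'joint_torque': [0.0013, -56.134, -49.3097, 0.0771, 0.0291, -0.0], 'ee_pos': [0.2596, -0.5403, 0.2177], 'tool_rot': [-179.9056, -0.0091, 25.6579], 'ft_force': [-0.3719, 0.3731, 0.0362], 'wrist_torque': [-0.0646, -0.0115, -0.0138], 'grasp_force': 0.0, 'grip_width': 0.0928}
-0.0188
```

View pics/top0b.png

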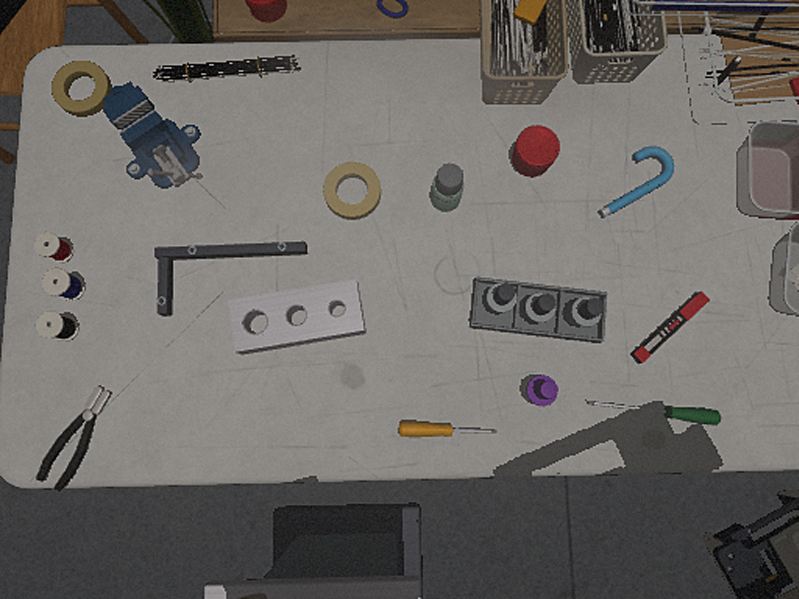

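View pics/scene0.png

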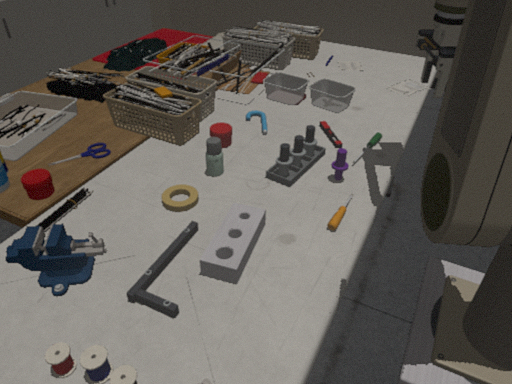

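```bash
python3 - <<'E'
from h import *
crop('top0',92,150,250,232,5,'c1'); 
E
```

```text
(no output)
```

View pics/c1.png

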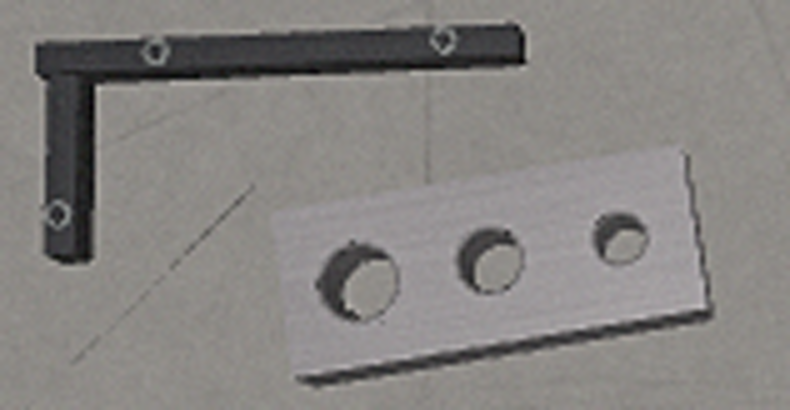

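```bash
cat >> h.py <<'E'
def topw(f,o,s,pts,z):
    _,c=load(f); return np.array([onz(c,(o[0]+(p[0]+.5)/s-.5,o[1]+(p[1]+.5)/s-.5),z) for p in pts])
E
python3 - <<'E'
from h import *
o=(92,150)
_,c=load('top0'); print('cam',ray(c,(0,0))[0])
b=topw('top0',o,5,[(272,214),(685,150),(708,312),(297,377),(360,281),(491,260),(621,239)],.045); print(b.round(4))
r=topw('top0',o,5,[(97,83),(525,65),(93,262),(515,24),(520,50)],0); print(r.round(4))
print('len',np.linalg.norm(b[0]-b[1]),np.linalg.norm(b[0]-b[3]))
d=b[0]-b[1]+b[3]-b[2]; print('byaw',np.degrees(np.arctan2(-d[0],d[1])), 'centre',b[:4].mean(0))
d=r[0]-r[1]; print('fyaw',np.degrees(np.arctan2(-d[0],d[1]))); d=r[0]-r[2]; print(np.degrees(np.arctan2(d[1],d[0])))
t=topw('top0',(0,0),800/512,[(473,278),(608,292),(604,341),(470,325)],.022); print(t.round(4))
a=topw('top0',(0,0),800/512,[(504,293),(543,303),(588,307)],.091); print('pins',a.round(4))
E
```

```text
cam [ 0.39164453 -0.13589058  1.00491181]
[[ 0.566   0.1196  0.045 ]
 [ 0.5924 -0.075   0.045 ]
 [ 0.5148 -0.0849  0.045 ]
 [ 0.4888  0.1064  0.045 ]
 [ 0.5332  0.0778  0.045 ]
 [ 0.5418  0.0166  0.045 ]
 [ 0.5504 -0.0445  0.045 ]]
[[0.6424 0.2201 0.    ]
 [0.6469 0.0072 0.    ]
 [0.5522 0.2188 0.    ]
 [0.6682 0.0122 0.    ]
 [0.6547 0.0097 0.    ]]
len 0.19645206670567217 0.07834380934016359
byaw 7.734995838247724 centre [0.54051329 0.01651864 0.045     ]
fyaw 1.2051348457205102
0.8255604861651331
[[ 0.5978 -0.2532  0.022 ]
 [ 0.5709 -0.4618  0.022 ]
 [ 0.4948 -0.4498  0.022 ]
 [ 0.5242 -0.2455  0.022 ]]
pins [[ 0.5602 -0.2887  0.091 ]
 [ 0.5444 -0.3441  0.091 ]
 [ 0.5371 -0.4085  0.091 ]]
```

```bash
cat >> h.py <<'E'
def go(x,y,z,yaw=None,ref=None):
    s=readout.observe(); p=np.array(s['ee_pos']); rr=np.radians(s['tool_rot'])
    from scipy.spatial.transform import Rotation as R
    M=R.from_euler('xyz',s['tool_rot'],degrees=True).as_matrix()
    d=M.T@(np.array([x,y,z])-p); t=0 if yaw is None else -np.radians(yaw-s['tool_rot'][2])
    print('now',p.round(4),np.round(s['tool_rot'],2),'w',round(s['grip_width'],4),'F',np.round(s['ft_force'],2)); print('shift',d.round(4),'turn',round(t,4),'t',round(s['time'],2))
E
python3 -c "
from h import *
go(.52,-.15,.16,91)"
```

```text
now [ 0.2596 -0.5403  0.2177] [-1.7991e+02 -1.0000e-02  2.5660e+01] w 0.0928 F [-0.37  0.37  0.04]
shift [ 0.4037 -0.239   0.0581] turn -1.1404 t 0.1
```

Emit:
{"name": "step_arm", "arguments": {
  "series": [
    [0.403,-0.239,0.058,-1.14],
    [0.403,-0.239,0.058,-1.14],
    [0.403,-0.239,0.058,-1.14],
    [0.403,-0.239,0.058,-1.14],
    [0.403,-0.239,0.058,-1.14],
    [0.403,-0.239,0.058,-1.14],
    [0.403,-0.239,0.058,-1.14],
    [0.403,-0.239,0.058,-1.14],
    [0.403,-0.239,0.058,-1.14],
    [0.403,-0.239,0.058,-1.14]
  ],
  "claw": 1
}}

```text
time: 0.93
ee_pos: [0.4896, -0.1947, 0.167]
tool_rot: [-180.0, -0.0, 91.4]
ft_force: [0.2, -0.9, -1.3]
grip_width: 0.0306
grasp_force: 0.0
```

```bash
python3 -c "
from h import *
go(.545,-.115,.012,91)"
```

```text
now [ 0.4896 -0.1947  0.167 ] [-1.7998e+02 -1.0000e-02  9.1430e+01] w 0.0306 F [ 0.18 -0.9  -1.26]
shift [0.0782 0.0574 0.1549] turn 0.0075 t 0.93
```

Emit:
{"name": "step_arm", "arguments": {
  "series": [
    [0.04,0.028,0.03,0],
    [0.07,0.05,0.06,0],
    [0.075,0.054,0.09,0],
    [0.075,0.054,0.12,0],
    [0.075,0.054,0.14,0],
    [0.075,0.054,0.15,0],
    [0.075,0.054,0.15,0],
    [0.075,0.054,0.15,0]
  ]
}}

```text
time: 1.6
ee_pos: [0.5418, -0.1211, 0.0178]
tool_rot: [-180.0, -0.0, 91.0]
ft_force: [1.1, 0.5, -1.0]
grip_width: 0.0002
grasp_force: 0.0
```

```bash
python3 -c "
from h import *
go(.545,.008,.012,91)
snap('wrist','w1')"
```

```text
now [ 0.5418 -0.1211  0.0178] [-1.7998e+02 -1.0000e-02  9.0950e+01] w 0.0002 F [ 1.15  0.45 -0.96]
shift [0.129  0.0054 0.0058] turn -0.0009 t 1.6
```

View pics/w1.png

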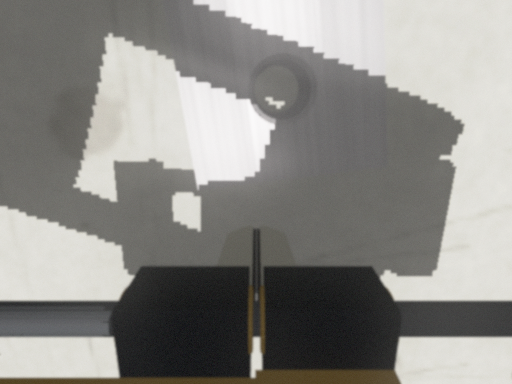

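Emit:
{"name": "step_arm", "arguments": {
  "series": [
    [0.015,0.003,0,0],
    [0.028,0.003,0,0],
    [0.04,0.003,0,0],
    [0.052,0.003,0,0],
    [0.064,0.003,0,0],
    [0.076,0.003,0,0],
    [0.088,0.003,0,0],
    [0.1,0.003,0,0],
    [0.11,0.003,0,0],
    [0.118,0.003,0,0]
  ]
}}

```text
time: 2.48
ee_pos: [0.5445, -0.0036, 0.0201]
tool_rot: [179.8, 0.2, 91.0]
ft_force: [-0.9, -8.2, 4.6]
grip_width: 0.0003
grasp_force: 4.5
```

Emit:
{"name": "step_arm", "arguments": {
  "series": [
    [0.004,0,0,0],
    [0.008,0,0,0],
    [0.01,0,0,0],
    [0.01,0,0,0],
    [-0.02,0,0,0],
    [-0.02,-0.02,-0.03,0],
    [-0.02,-0.04,-0.06,0],
    [0.02,-0.07,-0.08,0],
    [0.04,-0.1,-0.08,0]
  ]
}}

```text
time: 3.23
ee_pos: [0.4497, 0.0323, 0.1022]
tool_rot: [179.5, 0.0, 90.8]
ft_force: [0.7, 0.5, 1.2]
grip_width: 0.0004
grasp_force: 0.0
```

```bash
python3 - <<'E'
from h import *
snap('top','top1'); crop('top1',92,140,252,240,5,'c2')
go(.45,.1,.1)
E
```

```text
now [0.4417 0.0365 0.0993] [ 1.7996e+02 -1.4000e-01  9.0940e+01] w 0.0 F [ 0.47  3.69 -1.67]
shift [ 0.0634  0.0093 -0.0005] turn 0 t 3.28
```

View pics/c2.png

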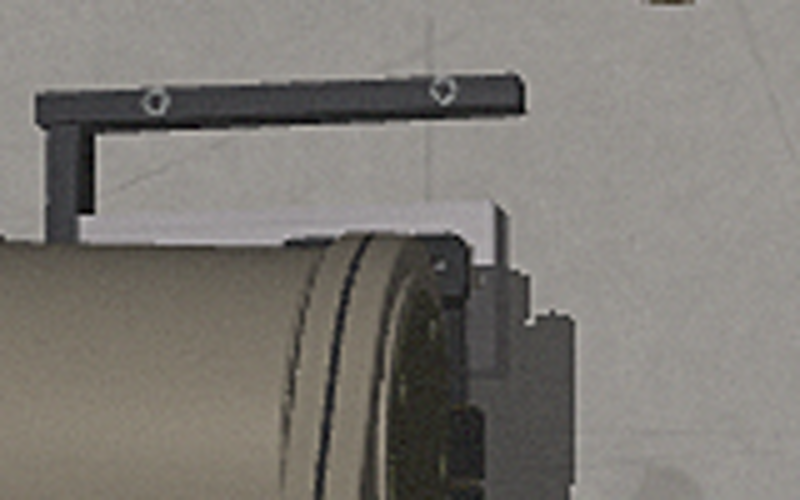

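```bash
python3 - <<'E'
from h import *
b=topw('top1',(92,140),5,[(79,216),(490,202),(497,267)],.045); print(b.round(4)); d=b[0]-b[1]; print(np.linalg.norm(d),np.degrees(np.arctan2(-d[0],d[1])))
E
```

```text
[[0.5911 0.2112 0.045 ]
 [0.5935 0.0173 0.045 ]
 [0.5622 0.0138 0.045 ]]
0.193923610747408 0.7056352971996794
```

Emit:
{"name": "step_arm", "arguments": {
  "series": [
    [0.035,0.005,0,0],
    [0.07,0.01,0.02,0],
    [0.079,0.015,0.05,0],
    [0.079,0.018,0.075,0],
    [0.079,0.018,0.083,0],
    [0.079,0.018,0.083,0],
    [0.079,0.025,0.083,0],
    [0.079,0.035,0.083,0],
    [0.079,0.045,0.083,0],
    [0.079,0.055,0.083,0]
  ]
}}

```text
time: 4.12
ee_pos: [0.5017, 0.1118, 0.0165]
tool_rot: [179.9, -0.0, 90.9]
ft_force: [-16.3, -1.0, 14.7]
grip_width: 0.0004
grasp_force: 8.4
```

Emit:
{"name": "step_arm", "arguments": {
  "series": [
    [0,0.01,0,0],
    [0,0.02,0,0],
    [0,0.03,0,0],
    [0,0.038,0,0],
    [0,0.043,0,0],
    [0,0.046,0,0],
    [0,0.049,0,0],
    [0,0.051,0,0],
    [0,0.053,0,0]
  ]
}}

```text
time: 4.87
ee_pos: [0.5479, 0.112, 0.0165]
tool_rot: [-179.3, 0.1, 90.9]
ft_force: [-52.0, -6.8, 46.1]
grip_width: 0.0005
grasp_force: 27.4
```

Emit:
{"name": "step_arm", "arguments": {
  "series": [
    [0,-0.015,0,0],
    [0,-0.02,-0.03,0],
    [-0.02,-0.02,-0.06,0],
    [-0.055,0,-0.07,0],
    [-0.09,0.03,-0.07,0],
    [-0.125,0.052,-0.07,0],
    [-0.143,0.052,-0.06,0],
    [-0.143,0.052,-0.03,0],
    [-0.143,0.052,0.0,0],
    [-0.143,0.052,0.0,0]
  ]
}}

```text
time: 5.7
ee_pos: [0.6047, -0.0302, 0.0101]
tool_rot: [-179.7, -0.1, 90.8]
ft_force: [-1.9, 1.4, -1.4]
grip_width: 0.0006
grasp_force: 0.0
```

Emit:
{"name": "step_arm", "arguments": {
  "series": [
    [0.008,0,0,0],
    [0.016,0,0,0],
    [0.024,0,0,0],
    [0.032,0,0,0],
    [0.037,0,0,0],
    [0.041,0,0,0],
    [0.044,0,0,0],
    [0.047,0,0,0],
    [0.05,0,0,0]
  ]
}}

```text
time: 6.45
ee_pos: [0.6084, 0.0155, 0.0166]
tool_rot: [179.8, 0.6, 91.0]
ft_force: [-2.4, -40.0, 7.5]
grip_width: 0.0005
grasp_force: 20.3
```

Emit:
{"name": "step_arm", "arguments": {
  "series": [
    [-0.02,0,0,0],
    [-0.04,0,-0.04,0],
    [-0.08,-0.03,-0.08,0],
    [-0.11,-0.06,-0.12,0],
    [-0.13,-0.09,-0.15,0],
    [-0.15,-0.12,-0.18,0],
    [-0.15,-0.15,-0.2,0],
    [-0.15,-0.18,-0.2,0],
    [-0.15,-0.18,-0.2,0]
  ],
  "claw": 0
}}

```text
time: 7.2
ee_pos: [0.4281, -0.1326, 0.2174]
tool_rot: [179.8, 0.1, 91.0]
ft_force: [-0.6, -0.5, 1.3]
grip_width: 0.0462
grasp_force: 0.0
```

```bash
python3 - <<'E'
from h import *
go(.45,-.1,.2)
snap('top','top2'); snap('scene','scene2')
crop('top2',92,140,252,230,5,'c3')
crop('scene2',255,110,355,190,8,'s2')
E
```

```text
now [ 0.4281 -0.1326  0.2174] [1.7978e+02 1.3000e-01 9.0980e+01] w 0.0462 F [-0.58 -0.52  1.34]
shift [0.0323 0.0224 0.0174] turn 0 t 7.2
```

View pics/c3.png

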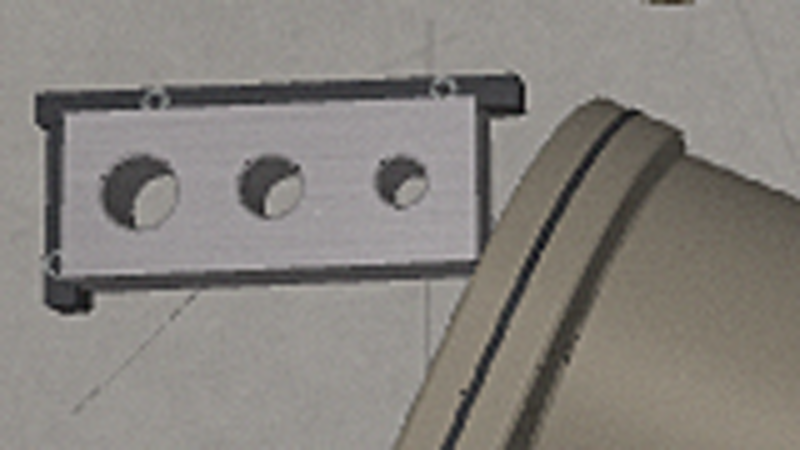

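View pics/s2.png

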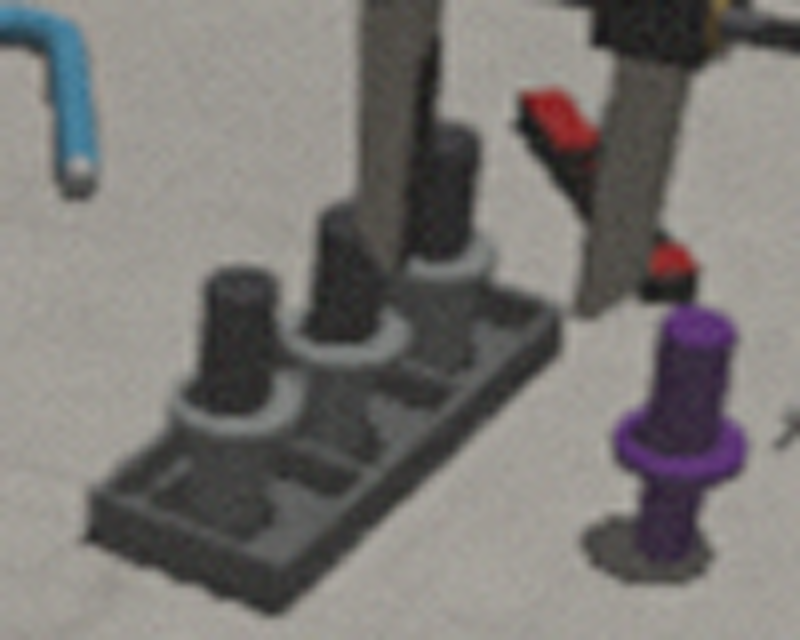

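```bash
python3 - <<'E'
from h import *
im=cv2.imread('pics/scene0.png')[118:186,262:332].astype(float)
im=np.clip((im/130)**.6*255,0,255).astype('uint8'); cv2.imwrite('pics/s0e.png',cv2.resize(im,None,fx=8,fy=8,interpolation=cv2.INTER_CUBIC))
b=topw('top2',(92,140),5,[(65,112),(475,95),(480,258),(62,272)],.045); print(b.round(4)); d=b[0]-b[1]+b[3]-b[2]; print(b.mean(0),np.degrees(np.arctan2(-d[0],d[1])))
print(topw('top2',(92,140),5,[(140,192),(270,187),(402,182)],.045).round(4))
E
```

```text
[[0.6418 0.2197 0.045 ]
 [0.6458 0.0246 0.045 ]
 [0.5667 0.0218 0.045 ]
 [0.5644 0.2181 0.045 ]]
[0.60469516 0.12108246 0.045     ] 0.9155197082346764
[[0.6021 0.1828 0.045 ]
 [0.6031 0.1214 0.045 ]
 [0.6041 0.059  0.045 ]]
```

View pics/s0e.png

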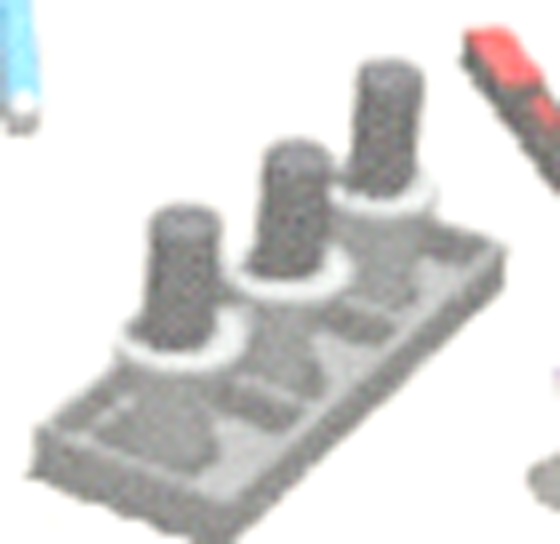

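```bash
python3 - <<'E'
from h import *
c=viewer.get_calibration('wrist'); print(ray(c,(256,192)),c['fovy'],readout.observe()['ee_pos'])
im,_=load('top0'); cv2.imwrite('pics/t0e.png',cv2.resize(np.clip((im[170:225,292:396].astype(float)/130)**.6*255,0,255).astype('uint8'),None,fx=7,fy=7,interpolation=cv2.INTER_CUBIC))
E
```

```text
(array([ 0.42626473, -0.05338099,  0.38339189]), array([ 0.01088661, -0.29706915, -0.9548683 ])) 58.65006045793966 [ 0.4285761  -0.13284932  0.21770211]
```

View pics/t0e.png

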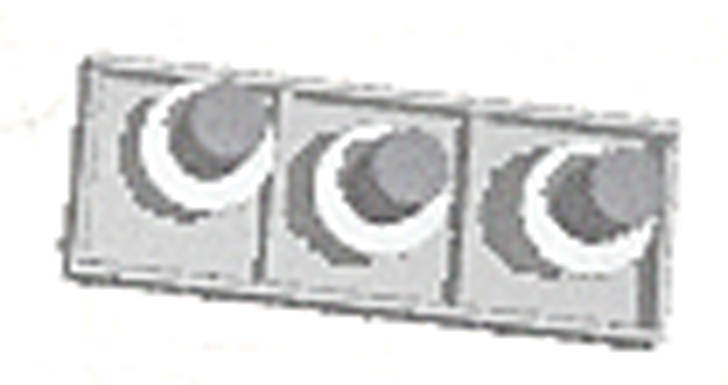

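```bash
python3 - <<'E'
from h import *
p=topw('top0',(292,170),7,[(229,125),(408,168),(630,185)],.096); print(p.round(4))
print(topw('top0',(292,170),7,[(206,146),(385,190),(592,207)],.051).round(4))
go(p[0][0],p[0][1],.16,91)
E
```

```text
[[ 0.559  -0.2922  0.096 ]
 [ 0.5438 -0.3486  0.096 ]
 [ 0.5367 -0.4192  0.096 ]]
[[ 0.5603 -0.2918  0.051 ]
 [ 0.544  -0.351   0.051 ]
 [ 0.5367 -0.4199  0.051 ]]
now [ 0.4286 -0.1328  0.2177] [1.7969e+02 1.7000e-01 9.0910e+01] w 0.0462 F [ 0.59 -0.31  1.42]
shift [-0.1612  0.1276  0.0589] turn -0.0016 t 7.3
```

Emit:
{"name": "step_arm", "arguments": {
  "series": [
    [-0.033,0.026,0.01,0],
    [-0.066,0.052,0.02,0],
    [-0.1,0.08,0.03,0],
    [-0.133,0.105,0.04,0],
    [-0.161,0.128,0.06,0],
    [-0.161,0.128,0.09,0],
    [-0.161,0.128,0.12,0],
    [-0.161,0.128,0.15,0],
    [-0.161,0.128,0.162,0],
    [-0.161,0.128,0.162,0]
  ]
}}

```text
time: 8.13
ee_pos: [0.5616, -0.2898, 0.0505]
tool_rot: [179.9, -0.0, 91.0]
ft_force: [-0.8, 0.2, 0.6]
grip_width: 0.0467
grasp_force: 0.3
```

Emit:
{"name": "step_arm", "arguments": {
  "series": [
    [0,0,0,0],
    [0,0,0,0],
    [0,0,0,0],
    [0,0,0,0],
    [0,0,0,0]
  ],
  "claw": 1,
  "grip_force": 12
}}

```text
time: 8.55
ee_pos: [0.5603, -0.2907, 0.0524]
tool_rot: [180.0, 0.0, 91.0]
ft_force: [1.0, 0.8, 1.6]
grip_width: 0.0261
grasp_force: 12.0
```

```bash
python3 - <<'E'
from h import *
go(.5595,-.292,.056,91)
snap('wrist','w2')
E
```

```text
now [ 0.5603 -0.2907  0.0524] [1.7996e+02 1.0000e-02 9.0980e+01] w 0.0261 F [1.03 0.78 1.59]
shift [-0.0013 -0.0008 -0.0036] turn -0.0003 t 8.55
```

View pics/w2.png

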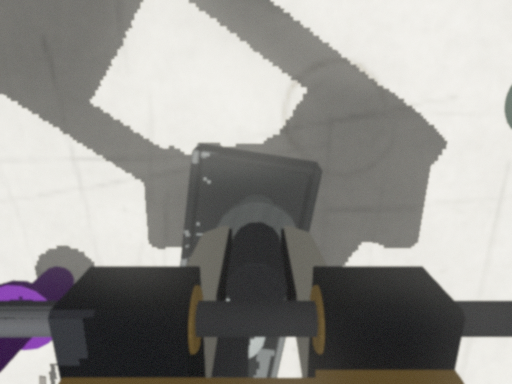

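Emit:
{"name": "step_arm", "arguments": {
  "series": [
    [0,0,-0.003,0],
    [0,0,-0.006,0],
    [0,0,-0.006,0],
    [0.006,0,-0.006,0],
    [0.012,0,-0.006,0],
    [0.017,0,-0.006,0],
    [0.021,0,-0.006,0],
    [0.025,0,-0.006,0],
    [0.029,0,-0.006,0],
    [0.031,0,-0.006,0]
  ]
}}

```text
time: 9.43
ee_pos: [0.5595, -0.26, 0.0585]
tool_rot: [180.0, 0.1, 91.0]
ft_force: [-2.2, -3.6, 2.9]
grip_width: 0.0257
grasp_force: 12.0
```

```bash
python3 - <<'E'
from h import *
go(.5595,-.26,.056,91)
E
```

```text
now [ 0.5595 -0.26    0.0585] [1.7998e+02 6.0000e-02 9.0980e+01] w 0.0257 F [-2.24 -3.6   2.86]
shift [-0.      0.      0.0025] turn -0.0003 t 9.43
```

Emit:
{"name": "step_arm", "arguments": {
  "series": [
    [0,0,-0.03,0],
    [0,0,-0.06,0],
    [0,0,-0.09,0],
    [0,0,-0.11,0],
    [0,0,-0.11,0]
  ]
}}

```text
time: 9.85
ee_pos: [0.5623, -0.2607, 0.174]
tool_rot: [179.5, 0.2, 91.0]
ft_force: [0.4, -0.5, -0.5]
grip_width: 0.0261
grasp_force: 12.0
```

```bash
python3 - <<'E'
from h import *
s=readout.observe(); p=np.array(s['ee_pos']); print(p)
im,c=snap('scene','scene3')
u=proj(c,p-[0,0,.03]); print(u)
x0,y0=int(u[0])-40,int(u[1])-45
a=im[max(y0,0):y0+80,x0:x0+80,::-1].astype(float); a=np.clip((a/150)**.6*255,0,255).astype('uint8')
print(x0,max(y0,0)); cv2.imwrite('pics/s3.png',cv2.resize(a,None,fx=7,fy=7,interpolation=cv2.INTER_CUBIC))
E
```

```text
[ 0.56229421 -0.26073682  0.17404279]
[279.7792576  134.44946964]
239 89
```

View pics/s3.png

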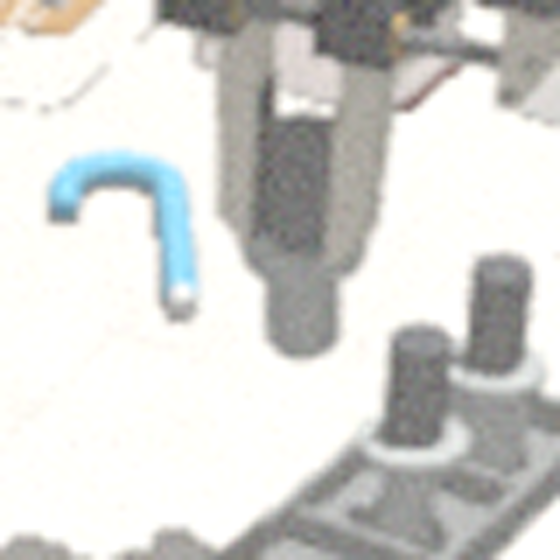

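```bash
python3 - <<'E'
from h import *
_,c=load('scene3'); M=c['world_to_cam']; g=np.array([.562,-.2607,.174+.019])
print('px/mm', K(c)/-( M[2,:3]@g+M[2,3])*7/1000, 'at med pin',K(c)/-(M[2,:3]@np.array([.544,-.35,.05])+M[2,3])*7/1000)
for th in (0,5,8,10,12,14,16):
    a=np.array([0,-np.sin(np.radians(th)),-np.cos(np.radians(th))])
    print(th,((proj(c,g+.066*a)-[239,89]+.5)*7).round(0),((proj(c,g-.025*a)-[239,89]+.5)*7).round(0))
# foot profile row
im,_=load('scene3')
for r in (130,133,135,136): print(im[r,270:296].sum(1))
E
```

```text
px/mm 2.856865736045157 at med pin 2.5031662892188637
0 [287. 363.] [300. 133.]
5 [294. 355.] [297. 136.]
8 [298. 350.] [296. 138.]
10 [300. 347.] [295. 139.]
12 [303. 343.] [294. 141.]
14 [305. 339.] [293. 142.]
16 [308. 335.] [292. 144.]
[445 462 453 455 464 472 385 223 176 178 181 200 195 185 185 186 186 321
 428 461 462 462 462 450 460 443]
[452 460 462 457 463 469 368 202 179 182 184 194 180 203 191 171 178 323
 427 471 456 454 442 460 450 454]
[451 438 449 453 456 466 366 230 179 177 210 186 198 180 190 182 181 304
 439 457 453 461 452 468 452 422]
[450 454 447 461 444 464 382 241 188 174 187 183 200 179 181 173 180 309
 412 461 457 460 454 451 397 297]
```

Emit:
{"name": "step_arm", "arguments": {
  "series": [
    [0.02,0,0,0],
    [0.04,0,0.0,0],
    [0.052,0,0.03,0],
    [0.055,0,0.06,0],
    [0.055,0,0.09,0],
    [0.055,0,0.109,0],
    [0.055,0,0.109,0]
  ]
}}

```text
time: 10.48
ee_pos: [0.5531, -0.2018, 0.0507]
tool_rot: [-179.4, -0.3, 91.0]
ft_force: [-0.7, 0.8, -2.7]
grip_width: 0.0257
grasp_force: 12.0
```

```bash
python3 - <<'E'
from h import *
go(.56,-.235,.064,91)
im,c=load('scene3'); a=im[118:163,283:330].astype(float)
a=np.clip((a/90)**.9*255,0,255).astype('uint8')
cv2.imwrite('pics/s3b.png',cv2.resize(a,None,fx=13,fy=13,interpolation=cv2.INTER_CUBIC))
E
```

```text
now [ 0.5531 -0.2018  0.0507] [-179.35   -0.34   90.99] w 0.0257 F [-0.68  0.81 -2.73]
shift [-0.0332  0.0062 -0.0136] turn -0.0002 t 10.48
```

View pics/s3b.png

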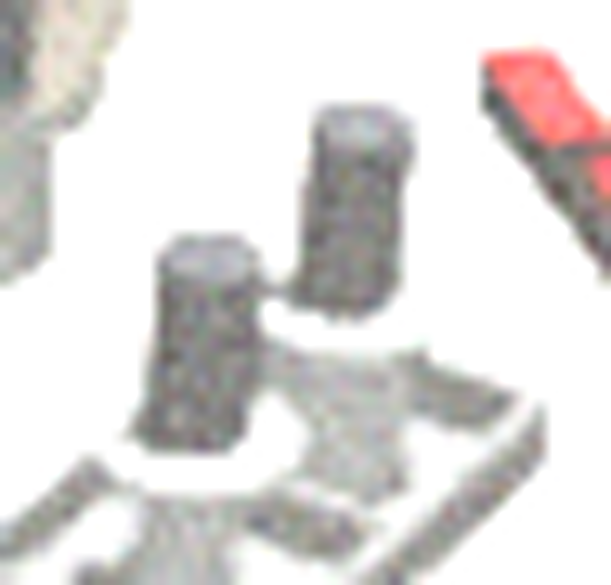

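Emit:
{"name": "step_arm", "arguments": {
  "series": [
    [0,0.004,-0.007,0],
    [-0.01,0.007,-0.009,0],
    [-0.018,0.007,-0.009,0],
    [-0.024,0.007,-0.009,0],
    [-0.03,0.007,-0.009,0],
    [-0.034,0.007,-0.009,0],
    [-0.034,0.007,-0.009,0],
    [-0.015,0.007,-0.009,0],
    [0.015,0.007,-0.009,0],
    [0.015,0.007,-0.002,0]
  ]
}}

```text
time: 11.32
ee_pos: [0.5658, -0.1861, 0.0618]
tool_rot: [179.9, -0.1, 91.0]
ft_force: [0.6, 0.8, -2.6]
grip_width: 0.0259
grasp_force: 12.0
```

Emit:
{"name": "step_arm", "arguments": {
  "series": [
    [0,0,0.004,0],
    [0,0,0.006,0],
    [0,0,0.006,0]
  ]
}}

```text
time: 11.57
ee_pos: [0.5646, -0.19, 0.0541]
tool_rot: [-179.9, -0.0, 91.0]
ft_force: [-0.2, -0.5, -1.7]
grip_width: 0.0255
grasp_force: 12.0
```

Emit:
{"name": "step_arm", "arguments": {
  "series": [
    [0,0,0.003,0],
    [0,0,0.006,0],
    [0,0,0.008,0],
    [0,0,0.008,0]
  ]
}}

```text
time: 11.9
ee_pos: [0.5657, -0.1905, 0.0478]
tool_rot: [180.0, 0.0, 90.9]
ft_force: [-1.6, 0.1, 3.3]
grip_width: 0.0256
grasp_force: 12.0
```

Emit:
{"name": "step_arm", "arguments": {
  "series": [
    [0,0,0,0],
    [0,0,0,0],
    [0,0,0,0],
    [0,0,-0.03,0],
    [0,0,-0.07,0],
    [0,0,-0.1,0],
    [-0.03,0,-0.1,0],
    [-0.06,-0.01,-0.1,0],
    [-0.09,-0.02,-0.1,0]
  ],
  "claw": 0
}}

```text
time: 12.65
ee_pos: [0.5474, -0.281, 0.1481]
tool_rot: [179.9, 0.1, 91.1]
ft_force: [0.1, -0.7, -0.1]
grip_width: 0.0465
grasp_force: 0.0
```

```bash
python3 - <<'E'
from h import *
go(.537,-.4195,.052,91)
E
```

```text
now [ 0.5474 -0.281   0.1481] [1.7989e+02 7.0000e-02 9.1080e+01] w 0.0465 F [ 0.1  -0.73 -0.05]
shift [-0.1382 -0.0132  0.0963] turn 0.0014 t 12.65
```

Emit:
{"name": "step_arm", "arguments": {
  "series": [
    [-0.035,-0.003,0,0],
    [-0.07,-0.006,0,0],
    [-0.105,-0.01,0,0],
    [-0.138,-0.013,0,0],
    [-0.138,-0.013,0.02,0],
    [-0.138,-0.013,0.05,0],
    [-0.138,-0.013,0.08,0],
    [-0.138,-0.013,0.096,0],
    [-0.138,-0.013,0.096,0]
  ]
}}

```text
time: 13.4
ee_pos: [0.5376, -0.4185, 0.0502]
tool_rot: [179.8, 0.0, 91.0]
ft_force: [0.7, -0.7, 4.1]
grip_width: 0.0466
grasp_force: 1.7
```

Emit:
{"name": "step_arm", "arguments": {
  "series": [
    [0,0,0,0],
    [0,0,0,0],
    [0,0,0,0],
    [0,0,0,0],
    [0,0,0,0]
  ],
  "claw": 1
}}

```text
time: 13.82
ee_pos: [0.5359, -0.4184, 0.0509]
tool_rot: [-180.0, 0.0, 91.0]
ft_force: [-0.7, -0.1, 2.6]
grip_width: 0.0376
grasp_force: 12.2
```

Emit:
{"name": "step_arm", "arguments": {
  "series": [
    [0,0,0,0],
    [0,0,0,0],
    [0,0,-0.004,0],
    [0,0,-0.008,0],
    [0,0,-0.008,0]
  ],
  "claw": 0.1
}}

```text
time: 14.23
ee_pos: [0.5367, -0.4186, 0.0601]
tool_rot: [179.9, 0.1, 91.0]
ft_force: [0.2, -1.1, 0.0]
grip_width: 0.0419
grasp_force: 0.0
```

```bash
python3 - <<'E'
from h import *
go(.537,-.4195,.058,91)
im,c=snap('top','top4')
print(proj(c,[.537,-.4195,.09]))
im,c=snap('wrist','w4')
im,c=snap('scene','scene4')
a=cv2.imread('pics/w4.png')[150:384,100:412]; a=cv2.resize(a,None,fx=1.6,fy=1.6)
b=cv2.imread('pics/scene4.png')[90:175,270:345]; b=cv2.resize(b,None,fx=4,fy=4,interpolation=cv2.INTER_CUBIC)
h=max(a.shape[0],b.shape[0]); o=np.zeros((h,a.shape[1]+b.shape[1],3),'uint8'); o[:a.shape[0],:a.shape[1]]=a; o[:b.shape[0],a.shape[1]:]=b
cv2.imwrite('pics/m4.png',np.clip((o/140.)**.7*255,0,255).astype('uint8')); print(o.shape)
E
```

```text
now [ 0.5367 -0.4186  0.0601] [1.7993e+02 5.0000e-02 9.0980e+01] w 0.0419 F [ 0.21 -1.13  0.05]
shift [-0.0009  0.0003  0.0021] turn -0.0004 t 14.23
[380.90445839 196.29355705]
(374, 799, 3)
```

View pics/m4.png

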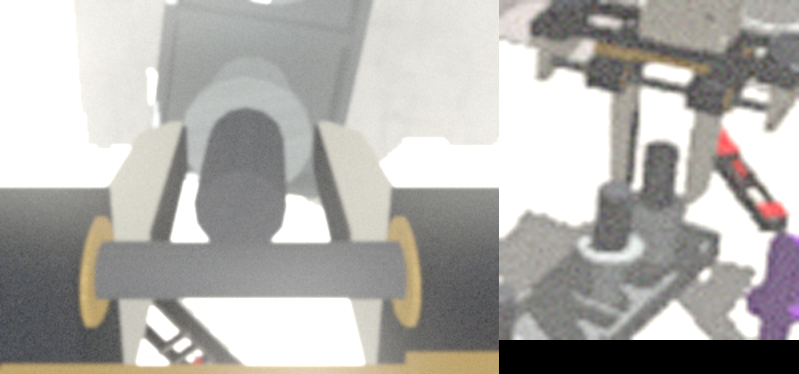

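Emit:
{"name": "step_arm", "arguments": {
  "series": [
    [0,0,0.002,0],
    [0,0,0.002,0],
    [0,0,0.002,0],
    [0,0,0.002,0],
    [0,0,0.002,0]
  ],
  "claw": 1
}}

```text
time: 14.8
ee_pos: [0.5359, -0.4181, 0.0565]
tool_rot: [-180.0, -0.0, 91.0]
ft_force: [-0.5, 0.3, -2.0]
grip_width: 0.0255
grasp_force: 12.0
```

Emit:
{"name": "step_arm", "arguments": {
  "series": [
    [0,0,-0.003,0],
    [0,0,-0.006,0],
    [0,0,-0.006,0],
    [-0.007,0,-0.006,0],
    [-0.013,0,-0.006,0],
    [-0.017,0,-0.006,0],
    [-0.021,0,-0.006,0],
    [-0.024,0,-0.006,0],
    [-0.0265,0,-0.006,0],
    [-0.0265,0,-0.006,0]
  ]
}}

```text
time: 15.63
ee_pos: [0.5367, -0.4452, 0.063]
tool_rot: [180.0, 0.0, 91.0]
ft_force: [1.3, 2.1, 1.0]
grip_width: 0.0258
grasp_force: 12.0
```

Emit:
{"name": "step_arm", "arguments": {
  "series": [
    [0.002,0,-0.03,0],
    [0.002,0,-0.06,0],
    [0.002,0,-0.09,0],
    [0.002,0,-0.12,0],
    [0.002,0,-0.12,0],
    [0.002,0,-0.12,0]
  ]
}}

```text
time: 16.13
ee_pos: [0.5376, -0.4445, 0.186]
tool_rot: [179.8, 0.3, 91.0]
ft_force: [-0.5, -0.2, -2.0]
grip_width: 0.0257
grasp_force: 12.0
```

```bash
cat >> h.py <<'E'
def tilt(f,rad,h,n='scene'):
    # fit lean of the held pin (about tool y ~ world x) by the shank's dark/light contrast against the background: axis fit of edges
    s=readout.observe(); g=np.array(s['ee_pos'])+[0,0,.019]; im,c=snap(n,f); gray=cv2.cvtColor(im,cv2.COLOR_RGB2GRAY).astype(float)
    gray=cv2.GaussianBlur(gray,(0,0),.7); best=[]
    M=np.array(c['world_to_cam']); cam=-M[:3,:3].T@M[:3,3]
    for th in np.arange(-18,18.1,.5):
      for dx in np.arange(-.006,.0061,.002):
        t=np.radians(th); a=np.array([0,np.sin(t),-np.cos(t)]); v=g-cam; w=np.cross(a,v); w/=np.linalg.norm(w); sc=0
        for k in np.arange(h-.028,h-.004,.003):
            p=g+[dx,0,0]+k*a; val=[]
            for r in (rad-.004,rad+.004): 
                for sg in (1,-1):
                    u=proj(c,p+sg*r*w); val.append(cv2.getRectSubPix(gray.astype(np.float32),(1,1),(float(u[0]),float(u[1])))[0,0])
            sc+=abs(val[2]-val[0])+abs(val[3]-val[1])
        best.append((sc,th,dx))
    best.sort(reverse=True); print('lean (foot toward +y positive):',[(round(float(a)),float(b),round(float(d),3)) for a,b,d in best[:6]])
E
python3 - <<'E'
from h import *
go(.6,.17,.17,91)
for i,r in enumerate((.011,.014,.017)): tilt('scene5',r,.0705)
E
```

```text
now [ 0.5376 -0.4445  0.186 ] [179.78   0.27  90.96] w 0.0257 F [-0.47 -0.23 -2.02]
shift [0.6134 0.0727 0.0134] turn -0.0006 t 16.13
lean (foot toward +y positive): [(657, 6.0, 0.006), (656, 12.0, 0.004), (656, 11.5, 0.004), (656, 12.5, 0.004), (656, 5.5, 0.006), (655, 5.0, 0.006)]
lean (foot toward +y positive): [(958, 14.5, -0.002), (958, 15.0, -0.002), (956, 15.5, -0.002), (956, 14.0, -0.002), (955, 16.0, -0.002), (953, 13.5, -0.002)]
lean (foot toward +y positive): [(1163, 13.5, -0.002), (1163, 14.0, -0.002), (1162, 13.0, -0.002), (1160, 14.5, -0.002), (1160, 12.5, -0.002), (1156, 12.0, -0.002)]
```

```bash
cat >> h.py <<'E'
def blockcheck(f):
    im,c=snap('top',f); g=cv2.cvtColor(im,cv2.COLOR_RGB2GRAY); a,_=load('top2'); a=cv2.cvtColor(a,cv2.COLOR_BGR2GRAY)
    x0,y0,x1,y1=100,153,183,200
    t=a[y0:y1,x0:x1]; r=cv2.matchTemplate(g,t,cv2.TM_CCOEFF_NORMED); _,v,_,l=cv2.minMaxLoc(r); print('match',round(v,3),l,'expected',(x0,y0),'absdiff',np.abs(g[y0:y1,x0:x1].astype(int)-t).mean().round(2))
E
python3 - <<'E'
from h import *
blockcheck('top5')
E
```

```text
match 0.997 (100, 153) expected (100, 153) absdiff 6.64
```

Emit:
{"name": "step_arm", "arguments": {
  "series": [
    [0.035,0.004,0,0],
    [0.07,0.008,0,0],
    [0.105,0.012,0,0],
    [0.14,0.016,0,0],
    [0.175,0.02,0,0],
    [0.21,0.024,0,0],
    [0.245,0.028,0,0],
    [0.28,0.033,0,0],
    [0.315,0.037,0,0],
    [0.35,0.041,0,0]
  ]
}}

```text
time: 17.17
ee_pos: [0.5705, -0.0903, 0.181]
tool_rot: [-179.8, -0.0, 91.0]
ft_force: [0.3, 0.2, -2.9]
grip_width: 0.0257
grasp_force: 12.0
```

```bash
python3 -c "
from h import *
go(.603,.169,.12,91)"
```

```text
now [ 0.5705 -0.0903  0.181 ] [-1.7984e+02 -3.0000e-02  9.0960e+01] w 0.0257 F [ 0.27  0.2  -2.85]
shift [0.2587 0.0371 0.0611] turn -0.0006 t 17.17
```

Emit:
{"name": "step_arm", "arguments": {
  "series": [
    [0.035,0.005,0,0],
    [0.07,0.01,0,0],
    [0.105,0.015,0,0],
    [0.14,0.02,0,0],
    [0.175,0.025,0,0],
    [0.21,0.03,0,0],
    [0.24,0.035,0.02,0],
    [0.258,0.037,0.04,0],
    [0.258,0.037,0.06,0],
    [0.258,0.037,0.06,0]
  ]
}}

```text
time: 18.0
ee_pos: [0.5998, 0.1671, 0.1157]
tool_rot: [-179.4, 0.1, 91.1]
ft_force: [-1.1, -1.2, -3.4]
grip_width: 0.0258
grasp_force: 12.0
```

Emit:
{"name": "step_arm", "arguments": {
  "series": [
    [0,0,0,0],
    [0,0,0,0]
  ]
}}

```text
time: 18.17
ee_pos: [0.6041, 0.1658, 0.1231]
tool_rot: [-180.0, 0.0, 90.9]
ft_force: [0.1, 0.6, -1.0]
grip_width: 0.0258
grasp_force: 12.0
```

```bash
python3 -c "
from h import *
go(.603,.169,.094,91)
print(readout.observe()['ee_pos'])
tilt('scene6',.017,.0705)
go(.603,.169,.094,91)
"
```

```text
now [0.6041 0.1658 0.1231] [-1.7997e+02  2.0000e-02  9.0940e+01] w 0.0258 F [ 0.07  0.58 -0.98]
shift [ 0.0032 -0.0011  0.0291] turn -0.0011 t 18.17
[0.60414716 0.16580672 0.12310828]
lean (foot toward +y positive): [(710, -11.5, 0.004), (706, -11.0, 0.004), (701, -12.0, 0.004), (691, -10.5, 0.004), (688, -10.5, 0.002), (688, -11.0, 0.002)]
now [0.6049 0.1658 0.1241] [179.92  -0.    90.92] w 0.0261 F [-0.15 -0.05 -0.47]
shift [ 0.0033 -0.0019  0.0301] turn -0.0014 t 18.22
```

Emit:
{"name": "step_arm", "arguments": {
  "series": [
    [0.003,-0.0015,0.008,0],
    [0.003,-0.0015,0.016,0],
    [0.003,-0.0015,0.023,0],
    [0.003,-0.0015,0.027,0],
    [0.003,-0.0015,0.03,0],
    [0.003,-0.0015,0.03,0],
    [0.003,-0.0015,0.03,0]
  ]
}}

```text
time: 18.8
ee_pos: [0.6036, 0.1699, 0.0948]
tool_rot: [179.9, -0.1, 91.0]
ft_force: [-1.4, 0.7, 9.5]
grip_width: 0.026
grasp_force: 12.0
```

```bash
cat >> h.py <<'E'
def comp(f):
    s,c=snap('scene',f+'s'); w,_=snap('wrist',f+'w'); t,ct=snap('top',f+'t')
    p=np.array(readout.observe()['ee_pos']); u=proj(c,p-[0,0,.03]).astype(int)
    a=cv2.resize(s[u[1]-45:u[1]+45,u[0]-40:u[0]+40,::-1],(530,596),interpolation=cv2.INTER_CUBIC)
    b=cv2.resize(w[100:384,130:382,::-1],(265,298)); u=proj(ct,p).astype(int); d=cv2.resize(t[max(u[1]-45,0):u[1]+45,max(u[0]-40,0):u[0]+40,::-1],(265,298),interpolation=cv2.INTER_CUBIC)
    o=np.hstack([a,np.vstack([b,d])]); cv2.imwrite(f'pics/{f}.png',np.clip((o/160.)**.75*255,0,255).astype('uint8'))
E
python3 -c "
from h import *
comp('m6')"
```

```text
(no output)
```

View pics/m6.png

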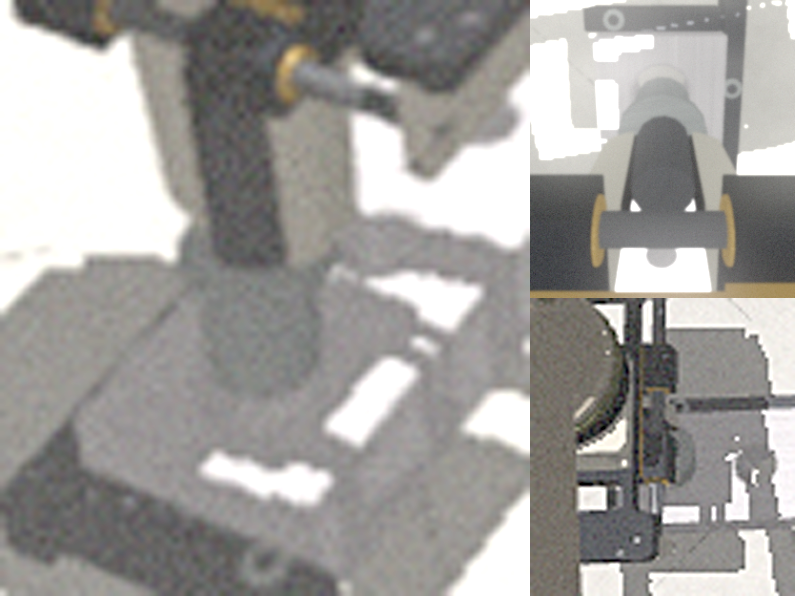

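```bash
python3 - <<'E'
from h import *
p=np.array(readout.observe()['ee_pos']); print(p)
_,c=load('m6w'); _,cs=load('m6s'); u0=proj(cs,p-[0,0,.03]).astype(int)
g=p+[0,0,.019]; B=np.array([.603,.183,.045])
def W(q): u=proj(c,q); return [530+(u[0]-130)*265/252,(u[1]-100)*298/284]
def S(q): u=proj(cs,q); return [(u[0]-u0[0]+40.5)*530/80,(u[1]-u0[1]+45.5)*596/90]
for n,d in (('+y',[0,1,0]),('-y',[0,-1,0]),('+x',[1,0,0]),('-x',[-1,0,0])):
    q=B+.0196*np.array(d); print('bore',n,np.round(W(q)),np.round(S(q)))
for th in (0,6,9,12,15):
    t=np.radians(th); a=np.array([0,np.sin(t),-np.cos(t)]); f=g+.0705*a; e=np.array([0,np.cos(t),np.sin(t)])
    C=g+.0265*a
    print(th,'foot',f.round(4),'W hi edge',np.round(W(f+.017*e)),'S foot lo/hi/+-x',[np.round(S(f+.017*k)).tolist() for k in (e,-e,np.array([1,0,0]),np.array([-1,0,0]))],'W collar+y',np.round(W(C+.023*e)))
E
```

```text
[0.60359998 0.16983707 0.09475385]
bore +y [662.  65.] [216. 425.]
bore -y [661. 125.] [296. 334.]
bore +x [693.  96.] [202. 355.]
bore -x [630.  95.] [311. 402.]
0 foot [0.6036 0.1698 0.0433] W hi edge [663.  89.] S foot lo/hi/+-x [[248.0, 391.0], [316.0, 314.0], [236.0, 332.0], [329.0, 372.0]] W collar+y [663. 101.]
6 foot [0.6036 0.1772 0.0436] W hi edge [663.  79.] S foot lo/hi/+-x [[232.0, 403.0], [302.0, 334.0], [220.0, 348.0], [315.0, 388.0]] W collar+y [663.  98.]
9 foot [0.6036 0.1809 0.0441] W hi edge [663.  74.] S foot lo/hi/+-x [[224.0, 408.0], [294.0, 343.0], [213.0, 355.0], [307.0, 395.0]] W collar+y [663.  96.]
12 foot [0.6036 0.1845 0.0448] W hi edge [663.  69.] S foot lo/hi/+-x [[215.0, 413.0], [287.0, 352.0], [205.0, 362.0], [299.0, 402.0]] W collar+y [663.  95.]
15 foot [0.6036 0.1881 0.0457] W hi edge [663.  64.] S foot lo/hi/+-x [[207.0, 417.0], [279.0, 361.0], [197.0, 368.0], [292.0, 409.0]] W collar+y [663.  94.]
```

Emit:
{"name": "step_arm", "arguments": {
  "series": [
    [0,0,-0.005,0],
    [0.003,0,-0.008,0],
    [0.006,0,-0.008,0],
    [0.006,0,-0.006,0],
    [0.006,0,-0.003,0],
    [0.006,0,-0.001,0],
    [0.006,0,0.001,0],
    [0.006,0,0.002,0],
    [0.006,0,0.002,0]
  ],
  "grip_force": 7
}}

```text
time: 19.7
ee_pos: [0.6021, 0.1753, 0.0902]
tool_rot: [-179.9, 0.0, 91.0]
ft_force: [0.7, -0.5, -1.4]
grip_width: 0.0257
grasp_force: 7.0
```

Emit:
{"name": "step_arm", "arguments": {
  "series": [
    [-0.002,0,0,0],
    [-0.004,0,0,0],
    [-0.005,0,0,0]
  ]
}}

```text
time: 19.95
ee_pos: [0.6025, 0.1705, 0.0911]
tool_rot: [-180.0, -0.0, 91.0]
ft_force: [0.1, 0.8, -1.8]
grip_width: 0.026
grasp_force: 7.0
```

Emit:
{"name": "step_arm", "arguments": {
  "series": [
    [-0.002,0,0,0],
    [-0.0035,0,0,0],
    [-0.0035,0,0,0],
    [-0.0035,0,0,0]
  ]
}}

```text
time: 20.28
ee_pos: [0.6027, 0.1668, 0.0911]
tool_rot: [180.0, 0.0, 91.0]
ft_force: [-0.4, 0.6, -0.1]
grip_width: 0.0258
grasp_force: 7.0
```

```bash
python3 - <<'E'
from h import *
p=np.array(readout.observe()['ee_pos']); F=readout.observe()['ft_force']; im,c=snap('wrist','w7'); print(p,np.round(F,1)); g=p+[0,0,.019]
old,c0=load('m6w')
B=np.array([.603,.183,.045]); u=proj(c,B+[0,.0196,0]); print('bore +y',u.round(1))
for th in (0,4,8,12,16):
    t=np.radians(th); a=np.array([0,np.sin(t),-np.cos(t)]); e=np.array([0,np.cos(t),np.sin(t)]); print(th,proj(c,g+.0705*a+.017*e).round(1),proj(c,g+.0705*a-.017*e).round(1),'collar',proj(c,g+.0295*a+.023*e).round(1),'shank under collar',proj(c,g+.031*a+.017*e).round(1))
print('old',old[140:215,252:258].mean((1,2)).round(0).astype(int).tolist())
x=int(round(u[0])); print('new',im[130:215,x-3:x+3].mean((1,2)).round(0).astype(int).tolist())
E
```

```text
[0.60270338 0.16676092 0.09105422] [-0.4  0.6 -0.1]
bore +y [257.2 158.6]
0 [256.3 184.9] [255.4 232.3] collar [256.6 195.1] shank under collar [256.4 204.6]
4 [256.4 178.3] [255.6 225.1] collar [256.7 192.5] shank under collar [256.5 201.7]
8 [256.5 171.9] [255.7 217.9] collar [256.7 190.1] shank under collar [256.6 199. ]
12 [256.6 165.5] [255.8 210.9] collar [256.8 187.9] shank under collar [256.6 196.5]
16 [256.8 159.3] [255.9 203.9] collar [256.9 186.1] shank under collar [256.7 194.2]
old [122, 121, 120, 121, 121, 122, 122, 122, 122, 122, 122, 122, 122, 122, 123, 122, 124, 122, 122, 121, 119, 117, 118, 121, 122, 123, 122, 122, 122, 122, 121, 121, 118, 110, 103, 99, 98, 98, 97, 96, 95, 96, 94, 96, 93, 94, 92, 91, 90, 92, 94, 95, 95, 96, 95, 94, 94, 95, 96, 96, 94, 94, 96, 97, 97, 97, 97, 95, 95, 89, 79, 65, 58, 54, 54]
new [213, 225, 202, 153, 125, 122, 119, 121, 120, 120, 121, 121, 121, 120, 120, 120, 121, 122, 120, 121, 122, 120, 122, 122, 122, 121, 118, 117, 116, 120, 123, 121, 121, 118, 111, 105, 101, 101, 100, 99, 100, 100, 100, 98, 99, 98, 96, 98, 98, 97, 96, 95, 92, 93, 92, 93, 94, 95, 96, 97, 96, 94, 94, 94, 96, 95, 95, 95, 96, 96, 97, 96, 95, 94, 92, 84, 71, 60, 57, 54, 55, 54, 55, 55, 54]
```

Emit:
{"name": "step_arm", "arguments": {
  "series": [
    [0,0,0.001,0],
    [0,0,0.002,0],
    [0.002,0,0.002,0],
    [0.004,0,0.002,0],
    [0.006,0,0.002,0],
    [0.008,0,0.002,0]
  ]
}}

```text
time: 20.83
ee_pos: [0.6027, 0.1745, 0.0894]
tool_rot: [180.0, 0.1, 91.0]
ft_force: [-2.9, -2.6, 4.5]
grip_width: 0.026
grasp_force: 7.0
```

Contact as expected; continue straightening.

Emit:
{"name": "step_arm", "arguments": {
  "series": [
    [0.002,0,0,0],
    [0.004,0,0,0],
    [0.006,0,0,0],
    [0.008,0,0,0],
    [0.009,0,0,0],
    [0.009,0,0,0]
  ]
}}

```text
time: 21.33
ee_pos: [0.6027, 0.1842, 0.0898]
tool_rot: [179.9, -0.0, 91.0]
ft_force: [-3.1, -2.7, 5.6]
grip_width: 0.0257
grasp_force: 7.0
```

```bash
cat >> h.py <<'E'
def wprof(f,h,rad,B,ths=(-4,0,4,8,12,16)):
    p=np.array(readout.observe()['ee_pos']); im,c=snap('wrist',f); g=p+[0,0,.019]; u=proj(c,np.array(B)+[0,rad+.0026,0]); print(p.round(4),'bore+y',u.round(1))
    for th in ths:
        t=np.radians(th); a=np.array([0,np.sin(t),-np.cos(t)]); e=np.array([0,np.cos(t),np.sin(t)]); print(th,'hi',proj(c,g+h*a+rad*e)[1].round(1),'collar',proj(c,g+(h-.046)*a+.023*e)[1].round(1),proj(c,g+(h-.040)*a+.023*e)[1].round(1))
    x=int(round(u[0])); print('from130',im[130:220,x-3:x+3].mean((1,2)).round(0).astype(int).tolist())
E
python3 -c "
from h import *
wprof('w8',.0705,.017,[.603,.183,.045])"
```

```text
[0.6027 0.1842 0.0898] bore+y [256.8 185.7]
-4 hi 191.5 collar 200.0 197.3
0 hi 184.8 collar 197.8 194.4
4 hi 178.2 collar 195.8 191.6
8 hi 171.7 collar 194.0 189.1
12 hi 165.4 collar 192.5 186.9
16 hi 159.2 collar 191.2 184.9
from130 [70, 67, 64, 64, 62, 62, 64, 62, 62, 64, 62, 63, 63, 64, 63, 64, 64, 63, 63, 65, 67, 76, 88, 98, 101, 102, 102, 103, 109, 112, 111, 113, 114, 114, 113, 112, 113, 114, 113, 115, 112, 112, 113, 113, 113, 113, 113, 114, 115, 113, 113, 113, 112, 111, 107, 99, 93, 88, 88, 86, 87, 87, 87, 84, 86, 86, 88, 86, 90, 94, 96, 94, 91, 95, 93, 94, 94, 94, 94, 94, 96, 97, 95, 97, 97, 96, 95, 90, 78, 64]
```

Emit:
{"name": "step_arm", "arguments": {
  "series": [
    [-0.001,0,0.004,0],
    [-0.001,0,0.008,0],
    [-0.001,0,0.012,0],
    [-0.001,0,0.016,0],
    [-0.001,0,0.02,0],
    [-0.001,0,0.024,0]
  ],
  "grip_force": 10
}}

```text
time: 21.88
ee_pos: [0.6022, 0.1831, 0.0641]
tool_rot: [-180.0, -0.0, 91.0]
ft_force: [-0.5, 0.2, -0.7]
grip_width: 0.0259
grasp_force: 10.0
```

Emit:
{"name": "step_arm", "arguments": {
  "series": [
    [0,0,0.003,0],
    [0,0,0.006,0],
    [0,0,0.009,0],
    [0,0,0.01,0],
    [0,0,0.01,0]
  ]
}}

```text
time: 22.3
ee_pos: [0.6021, 0.1829, 0.0545]
tool_rot: [-180.0, 0.0, 91.0]
ft_force: [-0.4, -0.6, -1.1]
grip_width: 0.0257
grasp_force: 10.0
```

Emit:
{"name": "step_arm", "arguments": {
  "series": [
    [0,0,0.002,0],
    [0,0,0.004,0],
    [0,0,0.006,0],
    [0,0,0.006,0]
  ]
}}

```text
time: 22.63
ee_pos: [0.6028, 0.1835, 0.0513]
tool_rot: [179.9, -0.0, 91.0]
ft_force: [-7.7, 0.4, 14.7]
grip_width: 0.0259
grasp_force: 14.7
```

Emit:
{"name": "step_arm", "arguments": {
  "series": [
    [0,0,-0.001,0],
    [0,0,-0.001,0],
    [0,0,-0.001,0],
    [0,0,-0.03,0],
    [0,0,-0.06,0],
    [0,0,-0.09,0],
    [-0.035,0,-0.11,0],
    [-0.07,-0.004,-0.11,0],
    [-0.105,-0.008,-0.11,0],
    [-0.14,-0.012,-0.11,0]
  ],
  "claw": 0
}}

```text
time: 23.47
ee_pos: [0.5925, 0.0415, 0.1592]
tool_rot: [180.0, 0.0, 91.0]
ft_force: [-0.5, -0.1, 0.4]
grip_width: 0.0466
grasp_force: 0.0
```

Emit:
{"name": "step_arm", "arguments": {
  "series": [
    [-0.035,-0.004,0,0],
    [-0.07,-0.008,0,0],
    [-0.105,-0.012,0,0],
    [-0.14,-0.016,0,0],
    [-0.14,-0.016,0,0]
  ]
}}

```text
time: 23.88
ee_pos: [0.578, -0.1034, 0.1585]
tool_rot: [-179.9, 0.1, 90.7]
ft_force: [0.0, -0.2, 0.0]
grip_width: 0.0462
grasp_force: 0.0
```

```bash
python3 - <<'E'
from h import *
go(.565,-.1905,.052,91)
im,c=snap('top','top9'); a,_=load('top2'); 
# block edges: compare with top2 outside bore_thick
d=np.abs(cv2.cvtColor(im,cv2.COLOR_RGB2GRAY).astype(int)-cv2.cvtColor(a,cv2.COLOR_BGR2GRAY)); 
print('thin/med bore region',d[155:200,138:190].mean(),'rail',d[153:200,100:112].mean())
print('thick region brightness', im[165:190,112:132].mean())
for q in ([.603,.183,.096],): print(proj(c,q))
u=proj(c,[.603,.183,.096]).astype(int); print(cv2.cvtColor(im,cv2.COLOR_RGB2GRAY)[u[1]-14:u[1]+18:2,u[0]-14:u[0]+16:2])
E
```

```text
now [ 0.578  -0.1034  0.1585] [-1.7994e+02  1.3000e-01  9.0710e+01] w 0.0462 F [ 0.01 -0.18  0.03]
shift [-0.0867 -0.0139  0.1067] turn -0.0051 t 23.88
thin/med bore region 46.63205128205128 rail 13.670212765957446
thick region brightness 113.25933333333333
[112.12041083 172.8873318 ]
[[161 129  94  99 107  74  75  78  73  51  52  52 135 133  54]
 [165  57  61  58  58  65  66  59  60  62  64 105  59 112  52]
 [164  64  63  90 112 141 139 141 174 172 173 171 169 168 170]
 [166  50  57  58 166 160 159 161 162 159 153 160 159 157 159]
 [157 175  64  82 160 162 159 162 163 165 161 158 163 162 161]
 [150 168  60  81 158 163 105  52  78 156 132 130 150 163 162]
 [156 172  61 112 159  86  58  67  67  68  75 138 131 121 166]
 [158 167  58 113 168  61  57  65  69  70  35  33  56 126 128]
 [156 171  61 111 177  59  67  63  66  69  38  39  23 133 131]
 [158 171  58 106 169  53  65  70  71  79  41  37  36 109 129]
 [158 172  58 107 156 169  39  62  56  41  44  52  37 143 126]
 [157 169  61 107 154 158 127 113  29  37  42  34  31 131 128]
 [151 168  59 137 155 158 133 130 137 108  50  72 139 126 126]
 [156 165  59 140 155 159 158 100 126 129 133 130 136 130  81]
 [150 170  64 147 152 156 154 162 150 101 127 116  34 175 123]
 [154 169  57 135 153 160 156 156 156 160 164 164 165 164 128]]
```

Emit:
{"name": "step_arm", "arguments": {
  "series": [
    [-0.035,-0.006,0,0],
    [-0.07,-0.012,0,0],
    [-0.087,-0.014,0.01,0],
    [-0.087,-0.014,0.04,0],
    [-0.087,-0.014,0.07,0],
    [-0.087,-0.014,0.095,0],
    [-0.087,-0.014,0.105,0],
    [-0.087,-0.014,0.105,0]
  ]
}}

```text
time: 24.6
ee_pos: [0.5642, -0.1827, 0.0502]
tool_rot: [-179.7, -0.2, 91.0]
ft_force: [-0.6, 0.2, -0.9]
grip_width: 0.0462
grasp_force: 0.0
```

Emit:
{"name": "step_arm", "arguments": {
  "series": [
    [0,0,0,0],
    [0,0,0,0],
    [0,0,0,0],
    [0,0,0,0],
    [0,0,0,0]
  ],
  "claw": 1
}}

```text
time: 25.02
ee_pos: [0.5675, -0.185, 0.0554]
tool_rot: [179.9, 0.0, 91.0]
ft_force: [-0.4, 0.4, 0.2]
grip_width: 0.0175
grasp_force: 0.1
```

Emit:
{"name": "step_arm", "arguments": {
  "series": [
    [0,0,0,0],
    [0,0,0,0],
    [0,0,0,0],
    [0,0,0,0]
  ],
  "claw": 0
}}

```text
time: 25.35
ee_pos: [0.5666, -0.1847, 0.0539]
tool_rot: [-180.0, -0.0, 91.0]
ft_force: [-0.3, 0.1, -0.1]
grip_width: 0.0397
grasp_force: 0.0
```

```bash
python3 - <<'E'
from h import *
g=cv2.cvtColor(cv2.imread('pics/top9.png'),cv2.COLOR_BGR2GRAY)
_,c=load('top9')
for q in ([.5657,-.1905,.091],[.5657,-.1905,0],): print(proj(c,q))
# where medium stands: top9 had arm near; use scene image now + top now
im,c=snap('top','top10'); ims,cs=snap('scene','scene10'); w,cw=snap('wrist','w10')
print('scene',proj(cs,[.5657,-.1905,.091]),proj(cs,[.5657,-.1905,0]))
u=proj(cs,[.566,-.19,.045]).astype(int); gs=cv2.cvtColor(ims,cv2.COLOR_RGB2GRAY)
print('scene crop from',u-[24,30]); 
for r in range(u[1]-30,u[1]+30,3): print(' '.join('%3d'%v for v in gs[r,u[0]-24:u[0]+42:2]))
gw=cv2.cvtColor(w,cv2.COLOR_RGB2GRAY)
print('wrist from (100,120)')
for r in range(120,384,8): print(' '.join('%3d'%v for v in gw[r,100:412:10]))
E
```

```text
[278.70012932 185.92799686]
[276.72233561 192.87226094]
scene [265.96084254 165.35085753] [264.99673704 194.3300524 ]
scene crop from [241 150]
106  57  37  30  37  54  67  61  43  43  34  41  59  95  92  31  40  36  41  36  24  31  36  42  30  41  37  44  47  44  52  72 105
152 155 161 162 132  70  74  74  73 146 159 145 140  94  42  29  36  37  39  47  68  38  48  96  64  71  74  42  36  63  75 100  99
162 157 157 155 141  78  78  78  50 126 162 156 165 164  68  32  36  32  31  40  62  60  77  46  45  67  75  82  77  78  64  58  61
159 155 160 157 146  78  79  67  27 129 159 160 158 162 164 154 104  46  42  41  67  56  52  70  69  68  82  58  75  67  74  64  56
158 159 157 161 161  77  77  69  29 135 161 155  52  39  39  35  65  80  80  78  68  72  99  96  55  65  73  75  70  63  81  96  96
162 157 160 158 156  81  75  64  30 134 163 140  42  36  47  44  67  82  72  73  58  46  53  58  55  81  81  67  64  60  50  90  97
159 164 163 162 162  87  78  69  25 127 160 135  41  40  43  39  72  78  75  77  90  98  83  62  50  54  45  55  70  79  85  85  56
159 157 157 160 163  98  78  61 
[... 5228 characters left out ...]
  84  83  63 122 119 116  71  69  52  66  68  34  25  24  26
 29  24  24  25  22  70  41  89  91  90 132 132 132 133 134 136 133 133 136 109 221 222 225  97  95  35  73  50  30  31  29  28
 30  24  24  18  25  70  21  80  91  75 135 131 133 130 133 131 137 132 134 132 224 222 225 101  97  44  72  36  29  30  29  29
 29  27  29  26  25  18  30  69  91  64 133 133 134 135 131 133 132 132 119 135 224 224 226 102 100  44  34  35  32  31  22  18
 32  27  23  33  25  23  28  52  93  59  58  79 105 130 132 134 134 134  85 159 223 225 225 165  98  46  42  41  36  33  29  38
 30  34  36  35  40  38  32  45 101  58  60  61  65  63  65  67  71  74  78 204 213 210 217 211  89  54  60  72  74  68  69  70
```

```bash
python3 - <<'E'
from h import *
w,c=load('w10'); g=cv2.cvtColor(w,cv2.COLOR_BGR2GRAY)
print(g[205:260,253:258].mean(1).round(0).astype(int).tolist())
for r,z in ((228,.046),(215,.040),(248,.046)): print(r,z,onz(c,(255,r),z).round(4))
for r in (236,244,264): 
    print(r,g[r,200:310].tolist())
E
```

```text
[108, 107, 108, 107, 108, 108, 108, 108, 108, 109, 104, 95, 84, 80, 79, 79, 79, 79, 80, 79, 79, 81, 82, 84, 88, 90, 90, 90, 89, 90, 89, 90, 90, 90, 89, 91, 91, 89, 88, 89, 86, 79, 66, 51, 48, 47, 47, 46, 48, 44, 46, 46, 45, 47, 48]
228 0.046 [ 0.566  -0.1799  0.046 ]
215 0.04 [ 0.5659 -0.1746  0.04  ]
248 0.046 [ 0.5661 -0.192   0.046 ]
236 [101, 100, 102, 104, 98, 99, 98, 86, 70, 53, 44, 44, 50, 73, 97, 109, 112, 111, 113, 111, 113, 113, 111, 111, 107, 99, 93, 86, 84, 82, 84, 86, 91, 88, 89, 89, 88, 84, 87, 89, 90, 87, 85, 88, 87, 88, 88, 87, 89, 84, 88, 90, 90, 87, 87, 90, 93, 92, 88, 87, 87, 89, 89, 86, 89, 83, 86, 87, 88, 92, 88, 92, 88, 89, 89, 87, 86, 83, 85, 80, 82, 86, 94, 95, 101, 103, 103, 107, 106, 108, 110, 109, 110, 111, 110, 110, 109, 103, 94, 79, 51, 42, 43, 49, 66, 87, 95, 101, 100, 101]
244 [101, 98, 102, 97, 93, 75, 62, 45, 42, 44, 45, 46, 51, 66, 92, 106, 109, 111, 111, 103, 95, 90, 90, 90, 88, 86, 90, 86, 89, 86, 86, 88, 85, 88, 84, 87, 87, 88, 88, 88, 89, 91, 87, 88, 87, 89, 87, 90, 85, 88, 88, 89, 90, 91, 89, 90, 88, 88, 84, 87, 84, 87, 83, 83, 84, 86, 87, 88, 85, 88, 88, 87, 89, 84, 84, 86, 87, 85, 89, 90, 90, 87, 88, 91, 87, 86, 89, 85, 92, 99, 106, 109, 107, 107, 108, 107, 104, 99, 85, 65, 47, 36, 38, 39, 39, 43, 54, 75, 91, 100]
264 [51, 46, 41, 41, 41, 41, 44, 38, 38, 41, 63, 108, 163, 188, 165, 122, 94, 91, 86, 90, 89, 89, 87, 89, 90, 91, 87, 85, 87, 88, 82, 76, 61, 49, 46, 51, 49, 44, 46, 45, 44, 43, 46, 47, 47, 45, 48, 50, 46, 46, 43, 44, 46, 44, 45, 45, 43, 46, 44, 48, 44, 43, 49, 48, 43, 49, 46, 48, 50, 48, 46, 46, 43, 44, 48, 60, 72, 85, 89, 89, 87, 90, 90, 94, 91, 91, 87, 90, 87, 91, 92, 88, 91, 94, 101, 108, 108, 109, 110, 103, 86, 66, 46, 41, 38, 38, 39, 41, 42, 42]
```

Emit:
{"name": "step_arm", "arguments": {
  "series": [
    [-0.006,0,0,0],
    [-0.012,0,0,0],
    [-0.019,0,0,0],
    [-0.019,0,0,0]
  ],
  "claw": 0
}}

```text
time: 25.83
ee_pos: [0.567, -0.2055, 0.0541]
tool_rot: [180.0, 0.0, 90.9]
ft_force: [-0.5, -0.1, -1.5]
grip_width: 0.0465
grasp_force: 0.0
```

Emit:
{"name": "step_arm", "arguments": {
  "series": [
    [0,0,0,0],
    [0,0,0,0],
    [0,0,0,0],
    [0,0,0,0],
    [0,0,0,0]
  ],
  "claw": 1,
  "grip_force": 12
}}

```text
time: 26.25
ee_pos: [0.5668, -0.2035, 0.0539]
tool_rot: [-180.0, -0.0, 91.0]
ft_force: [-0.4, 0.8, 0.4]
grip_width: 0.0258
grasp_force: 12.0
```

```bash
python3 - <<'E'
from h import *
go(.5657,-.248,.058,91)
wprof('w11',.072,.014,[.566,-.204,.0])
E
```

```text
now [ 0.5668 -0.2035  0.0539] [-179.98   -0.     90.99] w 0.0258 F [-0.4   0.83  0.39]
shift [-0.0445 -0.0019 -0.0041] turn -0.0002 t 26.25
[ 0.5668 -0.2035  0.0539] bore+y [255.  185.1]
-4 hi 195.4 collar 199.4 196.7
0 hi 188.5 collar 196.9 193.6
4 hi 181.8 collar 194.7 190.7
8 hi 175.2 collar 192.8 188.0
12 hi 168.7 collar 191.0 185.5
16 hi 162.3 collar 189.6 183.4
from130 [230, 231, 230, 231, 230, 230, 229, 230, 229, 228, 227, 227, 226, 220, 198, 164, 137, 129, 127, 128, 128, 128, 127, 127, 126, 126, 126, 125, 125, 126, 125, 125, 125, 125, 125, 124, 124, 125, 123, 123, 122, 122, 122, 120, 119, 119, 118, 118, 117, 116, 116, 116, 115, 115, 115, 115, 114, 114, 112, 105, 95, 87, 87, 85, 86, 89, 92, 94, 95, 94, 96, 94, 94, 94, 95, 93, 93, 94, 93, 93, 94, 94, 94, 92, 87, 75, 58, 49, 49, 49]
```

Emit:
{"name": "step_arm", "arguments": {
  "series": [
    [0,0,-0.003,0],
    [0,0,-0.006,0],
    [-0.01,0,-0.006,0],
    [-0.02,0,-0.006,0],
    [-0.028,0,-0.006,0],
    [-0.033,0,-0.006,0],
    [-0.038,0,-0.006,0],
    [-0.042,0,-0.006,0],
    [-0.046,0,-0.006,0],
    [-0.046,0,-0.006,0]
  ]
}}

```text
time: 27.13
ee_pos: [0.5678, -0.2503, 0.06]
tool_rot: [180.0, -0.0, 91.0]
ft_force: [-0.3, 1.8, 1.1]
grip_width: 0.0258
grasp_force: 12.0
```

Emit:
{"name": "step_arm", "arguments": {
  "series": [
    [0,0,-0.03,0],
    [0.01,0,-0.06,0],
    [0.04,0.002,-0.09,0],
    [0.08,0.004,-0.11,0],
    [0.12,0.007,-0.12,0],
    [0.12,0.007,-0.12,0],
    [0.12,0.007,-0.12,0]
  ]
}}

```text
time: 27.72
ee_pos: [0.5736, -0.1277, 0.1813]
tool_rot: [179.9, 0.1, 91.2]
ft_force: [-0.5, -0.8, -1.3]
grip_width: 0.0258
grasp_force: 12.0
```

```bash
python3 - <<'E'
from h import *
go(.604,.108,.12,91)
wprof('w12',.073,.014,[.566,-.12,.0])
tilt('scene12',.014,.073)
E
```

```text
now [ 0.5736 -0.1277  0.1813] [1.7986e+02 7.0000e-02 9.1190e+01] w 0.0258 F [-0.46 -0.79 -1.32]
shift [0.2351 0.0351 0.0611] turn 0.0032 t 27.72
[ 0.5736 -0.1277  0.1813] bore+y [249.3 141.5]
-4 hi 193.6 collar 197.2 194.6
0 hi 186.6 collar 194.6 191.3
4 hi 179.7 collar 192.2 188.2
8 hi 172.9 collar 190.1 185.4
12 hi 166.3 collar 188.3 182.8
16 hi 159.8 collar 186.6 180.5
from130 [113, 112, 112, 112, 113, 112, 112, 112, 112, 112, 112, 112, 112, 112, 113, 111, 112, 112, 112, 112, 113, 113, 111, 113, 114, 113, 113, 112, 112, 112, 113, 112, 112, 111, 112, 111, 111, 110, 111, 111, 110, 110, 110, 106, 100, 93, 89, 88, 87, 85, 86, 85, 84, 85, 84, 83, 84, 85, 87, 88, 88, 88, 87, 87, 87, 88, 87, 87, 87, 86, 85, 85, 86, 86, 86, 84, 78, 67, 59, 53, 52, 50, 50, 50, 51, 51, 51, 52, 51, 50]
lean (foot toward +y positive): [(1444, 7.5, 0.0), (1444, 8.0, 0.0), (1441, 8.5, 0.0), (1440, 7.0, 0.0), (1438, 12.0, -0.002), (1437, 4.0, 0.002)]
```

Emit:
{"name": "step_arm", "arguments": {
  "series": [
    [0.035,0.005,0,0],
    [0.07,0.01,0,0],
    [0.105,0.015,0,0],
    [0.14,0.02,0,0],
    [0.175,0.025,0,0],
    [0.21,0.03,0.01,0],
    [0.235,0.034,0.03,0],
    [0.239,0.034,0.05,0],
    [0.239,0.034,0.06,0],
    [0.239,0.034,0.06,0]
  ]
}}

```text
time: 28.65
ee_pos: [0.6001, 0.1083, 0.1152]
tool_rot: [-179.6, 0.1, 90.9]
ft_force: [-0.8, -0.8, -2.0]
grip_width: 0.026
grasp_force: 12.0
```

Emit:
{"name": "step_arm", "arguments": {
  "series": [
    [0,0,0,0],
    [0,0,0,0]
  ],
  "grip_force": 8
}}

```text
time: 28.82
ee_pos: [0.6034, 0.1083, 0.1208]
tool_rot: [179.9, 0.0, 90.9]
ft_force: [-0.3, -0.6, -1.6]
grip_width: 0.026
grasp_force: 8.0
```

```bash
python3 - <<'E'
from h import *
go(.6035,.1117,.0953,91)
wprof('w13',.073,.014,[.6035,.121,.045])
w,c=load('w13'); g=cv2.cvtColor(w,cv2.COLOR_BGR2GRAY); g0,c0=load('w13')
# bore mouth left/right on the +y arc
for dy in (.004,.008): 
    q=[proj(c,np.array([.6035,.121+dy,.045])+[s*np.sqrt(.0166**2-dy**2),0,0]).round(1) for s in (1,-1)]; print(q)
    r=int(q[0][1]); print(r,g[r,215:300].tolist())
E
```

```text
now [0.6034 0.1083 0.1208] [1.7994e+02 2.0000e-02 9.0860e+01] w 0.026 F [-0.34 -0.63 -1.58]
shift [0.0035 0.0001 0.0255] turn -0.0025 t 28.82
[0.6034 0.1083 0.1208] bore+y [255.9 159.2]
-4 hi 195.1 collar 199.0 196.4
0 hi 188.2 collar 196.5 193.2
4 hi 181.4 collar 194.2 190.1
8 hi 174.8 collar 192.1 187.4
12 hi 168.2 collar 190.3 184.8
16 hi 161.8 collar 188.7 182.5
from130 [191, 190, 191, 192, 206, 228, 240, 236, 209, 158, 130, 125, 126, 125, 127, 127, 127, 126, 127, 128, 126, 127, 127, 126, 128, 127, 127, 124, 122, 122, 125, 125, 125, 124, 124, 124, 125, 124, 124, 124, 123, 121, 117, 112, 103, 99, 99, 98, 97, 96, 96, 95, 94, 94, 94, 94, 94, 97, 97, 98, 96, 96, 96, 96, 95, 95, 96, 95, 94, 95, 94, 94, 94, 95, 94, 89, 77, 62, 55, 54, 54, 52, 52, 53, 52, 50, 53, 53, 51, 52]
[array([277.7, 176.5]), array([233.7, 175.9])]
176 [240, 239, 236, 232, 209, 162, 139, 134, 135, 134, 134, 134, 135, 131, 132, 128, 132, 131, 130, 125, 124, 120, 118, 113, 115, 114, 114, 112, 116, 115, 114, 109, 108, 101, 103, 101, 102, 99, 99, 99, 102, 98, 98, 97, 100, 96, 96, 97, 94, 98, 99, 101, 102, 105, 106, 107, 105, 103, 101, 101, 104, 108, 109, 112, 111, 116, 115, 115, 120, 115, 113, 115, 114, 120, 119, 118, 114, 119, 115, 116, 116, 118, 116, 116, 115]
[array([275.7, 171.1]), array([235.8, 170.6])]
171 [240, 239, 238, 233, 211, 165, 139, 134, 137, 134, 138, 136, 135, 135, 132, 129, 133, 131, 129, 127, 127, 128, 122, 123, 124, 121, 126, 128, 129, 127, 129, 126, 125, 129, 125, 127, 127, 126, 124, 123, 121, 125, 120, 118, 121, 121, 121, 121, 123, 120, 121, 118, 120, 121, 121, 120, 115, 110, 107, 110, 108, 112, 112, 116, 117, 119, 115, 117, 115, 117, 116, 117, 118, 117, 120, 119, 117, 119, 120, 117, 118, 118, 120, 118, 113]
```

Emit:
{"name": "step_arm", "arguments": {
  "series": [
    [0.0025,0,0.008,0],
    [0.0025,0,0.014,0],
    [0.0025,0,0.019,0],
    [0.0025,0,0.022,0],
    [0.0025,0,0.024,0],
    [0.0025,0,0.026,0],
    [0.0025,0,0.026,0]
  ]
}}

```text
time: 29.45
ee_pos: [0.6031, 0.1121, 0.0941]
tool_rot: [179.9, 0.0, 91.0]
ft_force: [1.8, -1.6, -0.6]
grip_width: 0.0257
grasp_force: 8.0
```

Emit:
{"name": "step_arm", "arguments": {
  "series": [
    [-0.002,0,0,0],
    [-0.004,0,0,0],
    [-0.006,0,0,0],
    [-0.007,0,0,0],
    [-0.007,0,0,0],
    [-0.007,0,0,0]
  ]
}}

```text
time: 29.95
ee_pos: [0.6028, 0.1055, 0.094]
tool_rot: [180.0, -0.0, 91.0]
ft_force: [1.2, 1.3, -1.8]
grip_width: 0.0262
grasp_force: 8.0
```

```bash
python3 - <<'E'
from h import *
wprof('w14',.073,.014,[.6035,.121,.045]); print(np.round(readout.observe()['ft_force'],1))
E
```

```text
[0.6028 0.1055 0.094 ] bore+y [257.9 163.3]
-4 hi 195.1 collar 199.0 196.3
0 hi 188.2 collar 196.4 193.1
4 hi 181.4 collar 194.1 190.1
8 hi 174.7 collar 192.0 187.3
12 hi 168.1 collar 190.2 184.7
16 hi 161.6 collar 188.6 182.4
from130 [121, 122, 121, 122, 121, 122, 123, 122, 122, 123, 122, 122, 121, 124, 124, 124, 122, 123, 122, 122, 123, 122, 123, 123, 123, 124, 123, 123, 123, 122, 122, 120, 118, 119, 120, 120, 118, 110, 105, 100, 99, 99, 99, 98, 96, 96, 95, 95, 94, 94, 94, 92, 92, 92, 94, 95, 95, 95, 94, 94, 94, 94, 93, 93, 92, 92, 91, 92, 91, 92, 91, 90, 85, 74, 59, 53, 50, 51, 50, 50, 49, 50, 50, 50, 49, 49, 48, 49, 47, 49]
[ 1.3  1.7 -1. ]
```

Emit:
{"name": "step_arm", "arguments": {
  "series": [
    [0,0,0.001,0],
    [0,0,0.002,0],
    [0.002,0,0.002,0],
    [0.004,0,0.002,0],
    [0.006,0,0.002,0],
    [0.008,0,0.002,0],
    [0.01,0,0.002,0]
  ]
}}

```text
time: 30.58
ee_pos: [0.6027, 0.1154, 0.0921]
tool_rot: [180.0, 0.0, 91.0]
ft_force: [1.9, -2.7, 0.4]
grip_width: 0.0259
grasp_force: 8.0
```

Emit:
{"name": "step_arm", "arguments": {
  "series": [
    [0.002,0,0,0],
    [0.004,0,0,0],
    [0.006,0,0,0],
    [0.006,0,0,0]
  ]
}}

```text
time: 30.92
ee_pos: [0.6025, 0.1219, 0.092]
tool_rot: [180.0, -0.0, 91.0]
ft_force: [2.7, 0.1, 0.0]
grip_width: 0.0258
grasp_force: 8.0
```

```bash
python3 - <<'E'
from h import *
wprof('w15',.073,.014,[.6035,.121,.045]); print(np.round(readout.observe()['ft_force'],1))
E
```

```text
[0.6025 0.1219 0.092 ] bore+y [257.9 188.6]
-4 hi 194.9 collar 198.8 196.1
0 hi 188.0 collar 196.2 192.9
4 hi 181.2 collar 193.9 189.9
8 hi 174.5 collar 191.8 187.1
12 hi 167.9 collar 190.0 184.5
16 hi 161.5 collar 188.4 182.2
from130 [69, 68, 67, 69, 67, 68, 68, 68, 69, 69, 69, 69, 70, 70, 71, 71, 71, 72, 73, 78, 89, 98, 103, 108, 114, 117, 120, 120, 120, 120, 120, 119, 119, 120, 119, 120, 118, 118, 118, 118, 119, 118, 118, 118, 116, 117, 117, 118, 117, 117, 116, 116, 115, 116, 114, 114, 112, 108, 101, 94, 88, 88, 87, 88, 90, 93, 97, 95, 96, 95, 96, 96, 97, 96, 96, 95, 95, 95, 95, 95, 95, 94, 92, 84, 71, 58, 52, 51, 53, 51]
[ 2.6 -0.6 -0. ]
```

Emit:
{"name": "step_arm", "arguments": {
  "series": [
    [-0.001,0.0005,0.004,0],
    [-0.001,0.001,0.008,0],
    [-0.001,0.001,0.012,0],
    [-0.001,0.001,0.016,0],
    [-0.001,0.001,0.02,0],
    [-0.001,0.001,0.024,0],
    [-0.001,0.001,0.028,0],
    [-0.001,0.001,0.031,0]
  ],
  "grip_force": 10
}}

```text
time: 31.63
ee_pos: [0.6031, 0.1206, 0.0602]
tool_rot: [-180.0, -0.0, 91.0]
ft_force: [-0.4, 2.1, -0.0]
grip_width: 0.0258
grasp_force: 10.0
```

Emit:
{"name": "step_arm", "arguments": {
  "series": [
    [0,0,0.002,0],
    [0,0,0.004,0],
    [0,0,0.006,0],
    [0,0,0.006,0]
  ]
}}

```text
time: 31.97
ee_pos: [0.6033, 0.1205, 0.0564]
tool_rot: [-180.0, 0.0, 91.0]
ft_force: [-8.0, 0.3, 10.2]
grip_width: 0.026
grasp_force: 10.0
```

Emit:
{"name": "step_arm", "arguments": {
  "series": [
    [0,0,-0.001,0],
    [0,0,-0.001,0],
    [0,0,-0.001,0],
    [0,0,-0.03,0],
    [0,0,-0.055,0],
    [0,0,-0.055,0]
  ],
  "claw": 0
}}

```text
time: 32.47
ee_pos: [0.6068, 0.1207, 0.1157]
tool_rot: [179.5, -0.0, 91.0]
ft_force: [0.9, 0.3, -0.2]
grip_width: 0.0463
grasp_force: 0.0
```

Emit:
{"name": "step_arm", "arguments": {
  "series": [
    [0,0,0,0],
    [0,0,0,0],
    [0,0,0,0],
    [0,0,0,0],
    [0,0,0,0],
    [0,0,0.004,0],
    [0,0,0.008,0],
    [0,0,0.012,0],
    [0,0,0.014,0],
    [0,0,0.014,0]
  ],
  "claw": 1
}}

```text
time: 33.3
ee_pos: [0.6035, 0.1204, 0.0964]
tool_rot: [180.0, 0.0, 91.0]
ft_force: [-3.1, -1.3, 5.6]
grip_width: 0.0003
grasp_force: 3.5
```

Emit:
{"name": "step_arm", "arguments": {
  "series": [
    [0,0,-0.03,0],
    [0,0,-0.06,0],
    [-0.035,-0.004,-0.065,0],
    [-0.07,-0.009,-0.065,0],
    [-0.105,-0.013,-0.065,0],
    [-0.14,-0.018,-0.065,0],
    [-0.175,-0.022,-0.065,0],
    [-0.21,-0.027,-0.065,0],
    [-0.245,-0.031,-0.065,0],
    [-0.28,-0.035,-0.065,0]
  ],
  "claw": 0
}}

```text
time: 34.13
ee_pos: [0.5726, -0.1617, 0.1605]
tool_rot: [-180.0, -0.0, 91.0]
ft_force: [0.1, -0.4, -0.5]
grip_width: 0.0465
grasp_force: 0.0
```

Emit:
{"name": "step_arm", "arguments": {
  "series": [
    [-0.035,-0.005,0,0],
    [-0.07,-0.01,0,0],
    [-0.105,-0.015,0,0],
    [-0.14,-0.02,0,0],
    [-0.175,-0.024,0,0],
    [-0.175,-0.024,0,0]
  ]
}}

```text
time: 34.63
ee_pos: [0.5503, -0.3416, 0.1603]
tool_rot: [-180.0, 0.1, 90.7]
ft_force: [1.6, 0.0, -0.6]
grip_width: 0.0462
grasp_force: 0.0
```

```bash
python3 - <<'E'
from h import *
w,c=snap('wrist','w16'); 
go(.544,-.350,.057,91)
g=cv2.cvtColor(w,cv2.COLOR_RGB2GRAY)
for q in ([.544,-.35,.096],[.544,-.327,.051],[.544,-.337,.051]): print(proj(c,q).round(1))
u=proj(c,[.544,-.35,.096]).astype(int); print('col',u[0]); print(g[150:300:2,u[0]-2:u[0]+3].mean(1).round(0).astype(int).tolist())
for r in (200,210,220,230,240): print(r,g[r,180:330:3].tolist())
E
```

```text
now [ 0.551  -0.3387  0.1601] [-1.7996e+02  2.0000e-02  9.0730e+01] w 0.0465 F [ 0.48 -0.1  -0.62]
shift [-0.0112 -0.0071  0.1031] turn -0.0047 t 34.68
[246.1 217.8]
[247.7 171.8]
[247.6 183.5]
col 246
[68, 69, 71, 70, 71, 69, 71, 71, 73, 81, 84, 83, 85, 83, 82, 71, 55, 52, 50, 50, 50, 48, 48, 50, 52, 52, 50, 52, 51, 50, 50, 52, 53, 51, 52, 54, 53, 52, 57, 105, 133, 134, 134, 134, 134, 132, 134, 134, 134, 132, 132, 133, 132, 132, 133, 132, 132, 132, 132, 132, 130, 118, 80, 67, 68, 70, 98, 132, 176, 209, 214, 213, 212, 210, 210]
200 [212, 212, 212, 212, 208, 214, 212, 211, 214, 197, 91, 77, 97, 143, 135, 90, 85, 79, 50, 51, 51, 50, 53, 53, 47, 49, 46, 47, 57, 87, 83, 82, 68, 66, 66, 63, 65, 76, 101, 103, 104, 104, 105, 104, 104, 104, 104, 108, 106, 107]
210 [216, 212, 211, 216, 213, 214, 213, 212, 210, 167, 126, 77, 74, 71, 72, 92, 98, 63, 53, 55, 51, 56, 51, 50, 53, 45, 52, 51, 55, 83, 127, 138, 131, 94, 77, 61, 70, 100, 105, 104, 104, 105, 106, 106, 107, 106, 106, 109, 130, 211]
220 [211, 213, 214, 213, 208, 213, 214, 214, 204, 135, 109, 116, 143, 140, 140, 141, 140, 131, 76, 54, 55, 53, 54, 50, 52, 52, 52, 59, 73, 69, 64, 64, 62, 65, 69, 77, 164, 210, 212, 192, 165, 112, 107, 104, 104, 107, 110, 170, 210, 212]
230 [213, 215, 204, 171, 136, 110, 105, 103, 100, 93, 57, 128, 139, 133, 136, 140, 139, 135, 137, 135, 137, 134, 134, 131, 134, 135, 136, 135, 133, 135, 135, 134, 132, 104, 116, 139, 204, 211, 206, 205, 166, 71, 97, 100, 94, 101, 114, 143, 181, 204]
240 [106, 102, 103, 102, 102, 103, 102, 99, 91, 60, 53, 119, 137, 137, 135, 136, 137, 134, 135, 133, 135, 134, 131, 135, 134, 132, 135, 136, 134, 133, 133, 132, 121, 98, 130, 198, 214, 213, 211, 211, 141, 56, 62, 96, 102, 102, 102, 101, 101, 100]
```

Emit:
{"name": "step_arm", "arguments": {
  "series": [
    [-0.009,-0.006,0.03,0],
    [-0.009,-0.006,0.06,0],
    [-0.009,-0.006,0.085,0],
    [-0.009,-0.006,0.1,0],
    [-0.009,-0.006,0.103,0],
    [-0.009,-0.006,0.103,0],
    [-0.009,-0.006,0.103,0]
  ]
}}

```text
time: 35.27
ee_pos: [0.5471, -0.3442, 0.0589]
tool_rot: [180.0, 0.0, 91.0]
ft_force: [0.1, 0.8, 0.7]
grip_width: 0.0463
grasp_force: 0.0
```

Emit:
{"name": "step_arm", "arguments": {
  "series": [
    [0,0,0,0],
    [0,0,0,0],
    [0,0,0,0],
    [0,0,0,0],
    [0,0,0,0]
  ],
  "claw": 1,
  "grip_force": 12
}}

```text
time: 35.68
ee_pos: [0.5467, -0.3451, 0.0591]
tool_rot: [180.0, 0.1, 91.0]
ft_force: [-2.7, 0.1, 5.9]
grip_width: 0.0261
grasp_force: 12.0
```

Emit:
{"name": "step_arm", "arguments": {
  "series": [
    [0,0,-0.003,0],
    [0,0,-0.006,0],
    [-0.01,0,-0.006,0],
    [-0.02,0,-0.006,0],
    [-0.027,0,-0.006,0],
    [-0.032,0,-0.006,0],
    [-0.037,0,-0.006,0],
    [-0.042,0,-0.006,0],
    [-0.0455,0,-0.006,0],
    [-0.0455,0,-0.006,0]
  ]
}}

```text
time: 36.52
ee_pos: [0.547, -0.3907, 0.0636]
tool_rot: [-180.0, -0.0, 90.9]
ft_force: [1.1, 1.3, -0.3]
grip_width: 0.0258
grasp_force: 12.0
```

Emit:
{"name": "step_arm", "arguments": {
  "series": [
    [0.001,0,-0.03,0],
    [0.001,0,-0.06,0],
    [0.02,0.002,-0.09,0],
    [0.055,0.005,-0.11,0],
    [0.09,0.008,-0.12,0],
    [0.125,0.012,-0.12,0],
    [0.16,0.016,-0.12,0],
    [0.195,0.02,-0.12,0],
    [0.23,0.024,-0.12,0],
    [0.23,0.024,-0.12,0]
  ]
}}

```text
time: 37.35
ee_pos: [0.5677, -0.154, 0.184]
tool_rot: [180.0, -0.1, 91.2]
ft_force: [-0.1, 0.1, -2.3]
grip_width: 0.0258
grasp_force: 12.0
```

```bash
python3 - <<'E'
from h import *
go(.604,.046,.12,91)
wprof('w17',.073,.011,[.57,-.15,.0])
tilt('scene17',.011,.073)
E
```

```text
now [ 0.5677 -0.154   0.184 ] [ 1.7997e+02 -1.1000e-01  9.1230e+01] w 0.0258 F [-0.14  0.14 -2.28]
shift [0.1991 0.0405 0.0644] turn 0.004 t 37.35
[ 0.5677 -0.154   0.184 ] bore+y [258.4 146.4]
-4 hi 195.4 collar 194.0 191.5
0 hi 188.4 collar 191.4 188.2
4 hi 181.5 collar 189.0 185.1
8 hi 174.7 collar 186.9 182.2
12 hi 168.0 collar 184.9 179.6
16 hi 161.5 collar 183.3 177.3
from130 [111, 111, 111, 110, 111, 111, 110, 111, 111, 112, 112, 112, 110, 111, 111, 111, 112, 110, 112, 112, 112, 111, 112, 111, 110, 108, 107, 106, 107, 108, 109, 110, 110, 110, 111, 110, 109, 110, 108, 108, 106, 100, 93, 91, 87, 87, 86, 87, 87, 86, 86, 84, 85, 85, 84, 84, 83, 84, 82, 83, 85, 85, 87, 84, 86, 85, 84, 84, 84, 84, 83, 84, 84, 83, 83, 84, 82, 74, 64, 54, 51, 48, 49, 50, 48, 48, 51, 50, 49, 49]
lean (foot toward +y positive): [(1397, 15.5, -0.002), (1397, 15.0, -0.002), (1396, 10.5, 0.0), (1394, 14.5, -0.002), (1394, 10.0, 0.0), (1393, 11.0, 0.0)]
```

Emit:
{"name": "step_arm", "arguments": {
  "series": [
    [0.035,0.007,0,0],
    [0.07,0.014,0,0],
    [0.105,0.021,0,0],
    [0.14,0.028,0,0],
    [0.175,0.035,0.01,0],
    [0.195,0.039,0.03,0],
    [0.2,0.04,0.05,0],
    [0.2,0.04,0.064,0],
    [0.2,0.04,0.064,0],
    [0.2,0.04,0.064,0]
  ]
}}

```text
time: 38.28
ee_pos: [0.6031, 0.0392, 0.1189]
tool_rot: [-179.9, 0.0, 90.9]
ft_force: [-0.1, -0.3, -1.7]
grip_width: 0.0257
grasp_force: 12.0
```

Emit:
{"name": "step_arm", "arguments": {
  "series": [
    [0,0,0,0],
    [0,0,0,0]
  ],
  "grip_force": 8
}}

```text
time: 38.45
ee_pos: [0.605, 0.0396, 0.1217]
tool_rot: [179.8, 0.0, 90.9]
ft_force: [0.6, 0.5, -1.9]
grip_width: 0.0254
grasp_force: 8.0
```

```bash
python3 - <<'E'
from h import *
wprof('w18',.073,.011,[.6043,.0588,.045])
go(.6043,.046,.0948,91)
E
```

```text
[0.605  0.0396 0.1217] bore+y [255.4 154.4]
-4 hi 199.7 collar 199.4 196.7
0 hi 192.7 collar 196.8 193.5
4 hi 185.9 collar 194.5 190.5
8 hi 179.2 collar 192.4 187.7
12 hi 172.6 collar 190.6 185.1
16 hi 166.1 collar 189.0 182.9
from130 [249, 249, 249, 249, 249, 249, 243, 218, 161, 132, 128, 129, 127, 127, 129, 130, 129, 130, 129, 130, 128, 128, 126, 123, 126, 128, 130, 128, 128, 128, 126, 125, 122, 121, 121, 123, 124, 126, 125, 123, 119, 114, 108, 104, 102, 101, 100, 101, 100, 98, 98, 96, 96, 95, 94, 93, 92, 92, 92, 91, 92, 92, 93, 93, 93, 92, 93, 92, 92, 92, 90, 91, 90, 88, 89, 88, 88, 80, 68, 58, 54, 53, 52, 52, 51, 51, 52, 51, 51, 51]
now [0.6049 0.0398 0.1217] [1.7985e+02 1.0000e-02 9.0900e+01] w 0.0259 F [-0.87 -0.35 -1.55]
shift [ 0.0062 -0.0006  0.0269] turn -0.0018 t 38.5
```

Emit:
{"name": "step_arm", "arguments": {
  "series": [
    [0.005,-0.0005,0.008,0],
    [0.005,-0.0005,0.014,0],
    [0.005,-0.0005,0.019,0],
    [0.005,-0.0005,0.022,0],
    [0.005,-0.0005,0.024,0],
    [0.005,-0.0005,0.026,0],
    [0.005,-0.0005,0.026,0]
  ]
}}

```text
time: 39.08
ee_pos: [0.6038, 0.0457, 0.094]
tool_rot: [179.9, 0.0, 91.0]
ft_force: [2.8, -1.6, -1.5]
grip_width: 0.0256
grasp_force: 8.0
```

```bash
python3 - <<'E'
from h import *
wprof('w19',.073,.011,[.6043,.0588,.045])
E
```

```text
[0.6038 0.0457 0.094 ] bore+y [257.4 171.5]
-4 hi 199.4 collar 199.0 196.3
0 hi 192.5 collar 196.5 193.1
4 hi 185.6 collar 194.1 190.1
8 hi 178.9 collar 192.1 187.3
12 hi 172.3 collar 190.2 184.8
16 hi 165.8 collar 188.7 182.5
from130 [175, 195, 207, 210, 211, 210, 210, 210, 210, 209, 210, 210, 209, 203, 181, 147, 128, 126, 126, 126, 127, 127, 126, 126, 127, 127, 127, 125, 127, 127, 126, 126, 126, 126, 125, 126, 125, 124, 122, 120, 116, 112, 107, 102, 100, 99, 99, 98, 97, 97, 96, 95, 94, 94, 93, 93, 91, 91, 90, 91, 91, 92, 94, 92, 93, 92, 93, 91, 91, 91, 90, 91, 90, 90, 90, 90, 88, 82, 69, 58, 53, 53, 52, 53, 52, 51, 50, 51, 50, 50]
```

Emit:
{"name": "step_arm", "arguments": {
  "series": [
    [-0.002,0,0,0],
    [-0.002,0,0.001,0],
    [-0.002,0,0.002,0],
    [0,0,0.002,0],
    [0.002,0,0.002,0],
    [0.004,0,0.002,0],
    [0.006,0,0.002,0],
    [0.008,0,0.002,0]
  ]
}}

```text
time: 39.8
ee_pos: [0.6033, 0.0542, 0.0922]
tool_rot: [180.0, 0.0, 91.0]
ft_force: [2.8, -2.2, 1.1]
grip_width: 0.0261
grasp_force: 8.0
```

Emit:
{"name": "step_arm", "arguments": {
  "series": [
    [0.002,0,0,0],
    [0.004,0,0,0],
    [0.0055,0,0,0],
    [0.0055,0,0,0]
  ]
}}

```text
time: 40.13
ee_pos: [0.6031, 0.0599, 0.092]
tool_rot: [180.0, -0.0, 91.0]
ft_force: [3.4, -1.2, 0.3]
grip_width: 0.0261
grasp_force: 8.0
```

```bash
python3 - <<'E'
from h import *
wprof('w20',.073,.011,[.6043,.0588,.045]); print(np.round(readout.observe()['ft_force'],1))
E
```

```text
[0.6031 0.0599 0.092 ] bore+y [258.1 193.1]
-4 hi 199.2 collar 198.7 196.1
0 hi 192.2 collar 196.2 192.8
4 hi 185.4 collar 193.8 189.8
8 hi 178.6 collar 191.7 187.0
12 hi 172.0 collar 189.9 184.4
16 hi 165.5 collar 188.3 182.2
from130 [64, 64, 64, 64, 64, 65, 63, 63, 63, 66, 64, 64, 66, 66, 65, 67, 66, 68, 68, 70, 77, 87, 94, 101, 106, 114, 117, 115, 116, 117, 116, 116, 117, 116, 117, 116, 116, 116, 116, 118, 117, 117, 116, 116, 115, 115, 116, 116, 116, 114, 116, 116, 115, 113, 115, 115, 115, 115, 114, 114, 112, 108, 104, 96, 89, 87, 87, 86, 89, 91, 93, 93, 91, 92, 92, 91, 90, 92, 91, 91, 91, 91, 91, 93, 91, 90, 85, 74, 60, 52]
[ 3.6 -1.4  0.1]
```

Straight and in the mouth; slide it down.

Emit:
{"name": "step_arm", "arguments": {
  "series": [
    [-0.001,0.0005,0.004,0],
    [-0.001,0.0012,0.008,0],
    [-0.001,0.0012,0.012,0],
    [-0.001,0.0012,0.016,0],
    [-0.001,0.0012,0.02,0],
    [-0.001,0.0012,0.024,0],
    [-0.001,0.0012,0.028,0],
    [-0.001,0.0012,0.031,0]
  ],
  "grip_force": 10
}}

```text
time: 40.85
ee_pos: [0.6046, 0.0591, 0.0613]
tool_rot: [180.0, -0.1, 91.0]
ft_force: [-0.6, 5.6, 10.0]
grip_width: 0.0255
grasp_force: 10.0
```

Emit:
{"name": "step_arm", "arguments": {
  "series": [
    [0,0,0.002,0],
    [0,0,0.004,0],
    [0,0,0.006,0],
    [0,0,0.006,0]
  ]
}}

```text
time: 41.18
ee_pos: [0.6049, 0.0589, 0.0563]
tool_rot: [179.9, -0.0, 91.0]
ft_force: [-1.6, 3.6, 10.6]
grip_width: 0.0258
grasp_force: 10.0
```

Emit:
{"name": "step_arm", "arguments": {
  "series": [
    [0,0,-0.001,0],
    [0,0,-0.001,0],
    [0,0,-0.001,0],
    [0,0,-0.03,0],
    [0,0,-0.055,0],
    [0,0,-0.055,0]
  ],
  "claw": 0
}}

```text
time: 41.68
ee_pos: [0.607, 0.0582, 0.1151]
tool_rot: [179.6, 0.0, 91.0]
ft_force: [0.9, 0.4, 1.8]
grip_width: 0.0466
grasp_force: 0.0
```

Emit:
{"name": "step_arm", "arguments": {
  "series": [
    [0,0,0,0],
    [0,0,0,0],
    [0,0,0,0],
    [0,0,0,0],
    [0,0,0,0],
    [0,0,0.004,0],
    [0,0,0.008,0],
    [0,0,0.012,0],
    [0,0,0.014,0],
    [0,0,0.014,0]
  ],
  "claw": 1
}}

```text
time: 42.52
ee_pos: [0.6044, 0.0585, 0.0963]
tool_rot: [180.0, 0.0, 91.0]
ft_force: [-1.5, 1.0, 6.5]
grip_width: 0.0004
grasp_force: 3.4
```

Emit:
{"name": "step_arm", "arguments": {
  "series": [
    [0,0,-0.02,0],
    [0.02,0,-0.025,0],
    [0.055,0,-0.025,0],
    [0.09,0,-0.025,0],
    [0.124,0,-0.02,0],
    [0.124,0,-0.012,0],
    [0.124,0,-0.006,0],
    [0.124,0,-0.002,0],
    [0.124,0,0.0,0],
    [0.124,0,0.0,0]
  ]
}}

```text
time: 43.35
ee_pos: [0.6023, 0.1815, 0.0967]
tool_rot: [180.0, -0.0, 90.9]
ft_force: [-3.9, 1.6, 7.7]
grip_width: 0.0003
grasp_force: 3.6
```

Emit:
{"name": "step_arm", "arguments": {
  "series": [
    [0,0,-0.03,0],
    [0,0,-0.06,0],
    [-0.03,-0.03,-0.08,0],
    [-0.065,-0.05,-0.09,0],
    [-0.1,-0.07,-0.1,0],
    [-0.135,-0.09,-0.1,0],
    [-0.17,-0.11,-0.1,0],
    [-0.205,-0.13,-0.1,0],
    [-0.24,-0.15,-0.1,0],
    [-0.275,-0.17,-0.1,0]
  ]
}}

```text
time: 44.18
ee_pos: [0.4349, -0.098, 0.1957]
tool_rot: [180.0, 0.0, 90.9]
ft_force: [1.5, -1.3, -0.3]
grip_width: 0.0003
grasp_force: 0.0
```

Emit:
{"name": "step_arm", "arguments": {
  "series": [
    [-0.03,0,0,0],
    [-0.06,0,0,0],
    [-0.09,0,0,0],
    [-0.09,0,0,0],
    [-0.09,0,0,0]
  ]
}}

```text
time: 44.6
ee_pos: [0.4372, -0.1876, 0.1955]
tool_rot: [-180.0, -0.0, 90.7]
ft_force: [0.3, 0.5, -0.8]
grip_width: 0.0005
grasp_force: 0.0
```

```bash
python3 - <<'E'
from h import *
im,c=snap('top','top21'); g=cv2.cvtColor(im,cv2.COLOR_RGB2GRAY); a,c0=load('top2'); a=cv2.cvtColor(a,cv2.COLOR_BGR2GRAY)
print(readout.observe()['ee_pos'])
# corner/edge patches of the block and rails
for n,(x0,y0,x1,y1) in {'left edge':(100,158,112,198),'right edge':(182,155,192,192),'near edge':(108,190,186,200)}.items():
    big=g[y0-8:y1+8,x0-8:x1+8]; r=cv2.matchTemplate(big,a[y0:y1,x0:x1],cv2.TM_CCOEFF_NORMED); _,v,_,l=cv2.minMaxLoc(r); print(n,round(v,3),np.array(l)-8,'at0',r[8,8].round(3))
# grip tops: dark discs
for n,q in {'thick':[.6025,.183],'medium':[.6035,.121],'thin':[.6046,.059]}.items():
    u=proj(c,q+[.096]); w=proj(c,q+[.051]); print(n,u.round(1),w.round(1)); x,y=int(round(u[0])),int(round(u[1])); print(g[y,x-14:x+15].tolist()); print(g[y-10:y+18,x].tolist())
E
```

```text
[ 0.43746248 -0.18635632  0.19551048]
left edge 0.823 [0 0] at0 0.823
right edge 0.979 [0 0] at0 0.979
near edge 0.994 [0 0] at0 0.994
thick [112.1 173.1] [118.7 177.3]
[149, 147, 157, 77, 58, 51, 103, 151, 153, 53, 58, 63, 56, 60, 60, 60, 60, 64, 69, 69, 38, 27, 36, 33, 44, 129, 118, 113, 125]
[156, 152, 145, 154, 158, 48, 54, 56, 60, 66, 60, 58, 59, 66, 66, 53, 25, 104, 121, 119, 121, 95, 148, 148, 144, 146, 147, 148]
medium [139.8 172.1] [145.1 176.3]
[122, 77, 154, 147, 144, 145, 148, 152, 131, 55, 58, 66, 64, 61, 59, 68, 64, 67, 66, 67, 35, 32, 41, 56, 131, 126, 121, 129, 38]
[151, 147, 146, 155, 157, 76, 55, 60, 64, 60, 59, 63, 61, 64, 65, 68, 31, 57, 133, 121, 119, 120, 123, 119, 156, 149, 154, 145]
thin [167.4 171. ] [171.5 175.3]
[76, 154, 152, 148, 145, 144, 146, 147, 156, 76, 54, 61, 65, 68, 66, 71, 65, 68, 69, 72, 48, 34, 46, 49, 132, 125, 128, 105, 163]
[147, 149, 148, 159, 162, 48, 61, 67, 67, 66, 66, 64, 62, 63, 69, 64, 30, 58, 135, 123, 121, 122, 126, 123, 163, 154, 156, 157]
```

```bash
python3 -c "
from rig import order
print(order.sign_off())"
```

```text
the job is handed in; nothing more can be done
None
```

The job is handed in: the block is home in the fence corner and the thick, medium and thin pins are each seated in their own bores. Each pin was dipped leaning about 12°. I first picked up the medium pin by mistake, stood it on the table and fitted it in its turn. The final top image and a press on each pin top agree with this, but sign-off returned no verdict.

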